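# Strip the door track and pack the wardrobe fittings

## Task

Take every door slider out of the aluminium track by sliding it along the slot to the open end and lifting it out there, and put them all in the open fittings box. Then stack the closed cartons flat and squarely on top of the fittings box, one on another in any order, so that they cover it and make one straight column. Leave the tape roll and the hex key where they lie.

Things in the scene. Friction and masses are not known exactly. Their poses are not given: they have to be found in the camera images.
- track: straight aluminium sliding-door track, fixed to the table, 280 mm long (x) x 44 mm wide (y) x 25 mm high, T-slot along its x axis: floor of the slot 10 mm above the table, inner width 28 mm and inner height 9.5 mm, mouth in the top 13 mm wide (lips 5.5 mm thick). Closed by a black cap at its -x end, open at its +x end. Origin: centre of its underside.
- open_end (a point): centre of the slot's floor at the open end of the track (140 mm along +x from the track's origin, 10 mm above the table)
- slider1: black plastic-and-steel door slider, about 60 g: a foot 28 (x) x 24 (y) x 6.5 mm high, on it a neck 20 x 9 x 11.5 mm that stands in the mouth of the slot, on that a grip block 20 (x) x 16 (y) mm from 17 to 43 mm above the underside of the foot (43 mm tall over all). Origin: centre of the underside of the foot; z up through the block. At the start its x axis points along the slot to the open end. All sliders are alike. None if absent.
- slider2: black plastic-and-steel door slider, about 60 g: a foot 28 (x) x 24 (y) x 6.5 mm high, on it a neck 20 x 9 x 11.5 mm that stands in the mouth of the slot, on that a grip block 20 (x) x 16 (y) mm from 17 to 43 mm above the underside of the foot (43 mm tall over all). Origin: centre of the underside of the foot; z up through the block. At the start its x axis points along the slot to the open end. All sliders are alike. None if absent.
- slider3: black plastic-and-steel door slider, about 60 g: a foot 28 (x) x 24 (y) x 6.5 mm high, on it a neck 20 x 9 x 11.5 mm that stands in the mouth of the slot, on that a grip block 20 (x) x 16 (y) mm from 17 to 43 mm above the underside of the foot (43 mm tall over all). Origin: centre of the underside of the foot; z up through the block. At the start its x axis points along the slot to the open end. All sliders are alike. None if absent.
- slider4: black plastic-and-steel door slider, about 60 g: a foot 28 (x) x 24 (y) x 6.5 mm high, on it a neck 20 x 9 x 11.5 mm that stands in the mouth of the slot, on that a grip block 20 (x) x 16 (y) mm from 17 to 43 mm above the underside of the foot (43 mm tall over all). Origin: centre of the underside of the foot; z up through the block. At the start its x axis points along the slot to the open end. All sliders are alike. None if absent.
- fittings_box: open-topped cardboard box without a lid, taped down to the table, 140 (x) x 62 (y) x 56 mm high outside, walls and floor 4 mm thick, same footprint as the cartons; origin: centre of its underside, z up
- carton1: closed cardboard carton 140 (x) x 62 (y) x 36 mm high with a paper tape along its top, rigid, 100 to 350 g; origin: centre of its underside, z up; it stands flat on the table at the start. None if absent.
- carton2: closed cardboard carton 140 (x) x 62 (y) x 44 mm high with a paper tape along its top, rigid, 100 to 350 g; origin: centre of its underside, z up; it stands flat on the table at the start. None if absent.
- carton3: closed cardboard carton 140 (x) x 62 (y) x 52 mm high with a paper tape along its top, rigid, 100 to 350 g; origin: centre of its underside, z up; it stands flat on the table at the start. None if absent.
- hex_key: small bent hex key lying flat, 73 x 22 mm, 6 mm thick; a bystander, to be left alone; origin at its underside
- tape_roll: roll of paper tape lying flat, 84 mm across, 24 mm high; a bystander, to be left alone; origin at its underside
Not all that is in view belongs to the job. Leave any green look-alike of the carton1 alone. Leave any green look-alike of the slider1 alone.

How it is judged (in metres and radians):
On the way, in this order (a step that is already met when the one before it is completed fails the run):
1. a slider, still in the slot, has been slid to the open end of the track (((x of slider1 in the frame of track between 0.128 and 0.17 m and z of slider1 in the frame of track below 0.022 m and y of slider1 in the frame of track between -0.01 and 0.01 m) or (x of slider2 in the frame of track between 0.128 and 0.17 m and z of slider2 in the frame of track below 0.022 m and y of slider2 in the frame of track between -0.01 and 0.01 m) or (x of slider3 in the frame of track between 0.128 and 0.17 m and z of slider3 in the frame of track below 0.022 m and y of slider3 in the frame of track between -0.01 and 0.01 m) or (x of slider4 in the frame of track between 0.128 and 0.17 m and z of slider4 in the frame of track below 0.022 m and y of slider4 in the frame of track between -0.01 and 0.01 m))).
2. all the sliders lie inside the fittings box (x of slider1 in the frame of fittings_box between -0.066 and 0.066 m and y of slider1 in the frame of fittings_box between -0.028 and 0.028 m and z of slider1 in the frame of fittings_box between 0 and 0.052 m and x of slider2 in the frame of fittings_box between -0.066 and 0.066 m and y of slider2 in the frame of fittings_box between -0.028 and 0.028 m and z of slider2 in the frame of fittings_box between 0 and 0.052 m and x of slider3 in the frame of fittings_box between -0.066 and 0.066 m and y of slider3 in the frame of fittings_box between -0.028 and 0.028 m and z of slider3 in the frame of fittings_box between 0 and 0.052 m and x of slider4 in the frame of fittings_box between -0.066 and 0.066 m and y of slider4 in the frame of fittings_box between -0.028 and 0.028 m and z of slider4 in the frame of fittings_box between 0 and 0.052 m), for 0.2 s.
3. a first carton lies flat and squarely on the fittings box (((horizontal distance between carton1 and fittings_box below 0.012 m and angle between the x axis of carton1 and the x axis of fittings_box, either way round below 0.12 rad and angle between the z axis of carton1 and the z axis of fittings_box, either way round below 0.06 rad and height (world z) of carton1 between 0.05 and 0.06 m) or (horizontal distance between carton2 and fittings_box below 0.012 m and angle between the x axis of carton2 and the x axis of fittings_box, either way round below 0.12 rad and angle between the z axis of carton2 and the z axis of fittings_box, either way round below 0.06 rad and height (world z) of carton2 between 0.05 and 0.06 m) or (horizontal distance between carton3 and fittings_box below 0.012 m and angle between the x axis of carton3 and the x axis of fittings_box, either way round below 0.12 rad and angle between the z axis of carton3 and the z axis of fittings_box, either way round below 0.06 rad and height (world z) of carton3 between 0.05 and 0.06 m))), for 0.3 s.
At the end, for the whole second after the job is handed in: Every slider present is inside the fittings box (within its walls, below its rim); every carton present lies flat (within 0.06 rad) on the box or on the carton below, its centre within 12 mm horizontally of the box's centre and its long side within 0.12 rad of the box's; all at rest (all of step 2 and horizontal distance between each of carton1, carton2, carton3 and fittings_box below 0.012 m and angle between the x axis of each of carton1, carton2, carton3 and the x axis of fittings_box, either way round below 0.12 rad and angle between the z axis of each of carton1, carton2, carton3 and the z axis of fittings_box, either way round below 0.06 rad and height (world z) of each of carton1, carton2, carton3 above 0.05 m and linear speed of each of slider1, slider2, slider3, slider4, carton1, carton2, carton3 below 0.02 m/s); the robot touches nothing.
It fails at once if the tape roll or the hex key is moved more than 40 mm (distance of any of hex_key, tape_roll from where it was at the start of the episode above 0.04 m).
Of slider1, slider2, slider3, slider4 only 3 to 4 are there at a start; the rules pass over those that are not, and their reading is None.
Of carton1, carton2, carton3 only 2 to 3 are there at a start; the rules pass over those that are not, and their reading is None.
At some moment in a run one of carton1, carton2, carton3 may be knocked a few centimetres aside while the robot is not near it.
Once in a run the grip may slacken for a moment while it holds something.
It also fails if it takes over 210 s, if anything falls off the work surface, if the arm or the gripper's body presses on something with over 40 N, if the wrist force passes 120 N, or if a joint passes its speed limit or range.

## Robot

A 6-joint arm with a two-finger parallel gripper is mounted at the origin on the work surface. World frame = base frame: x ahead of the robot, y to its left, z up, the work surface at z = 0. Lengths are in mm, angles in rad, forces in N, time in s.
With the tool pointing down it reaches from about 350 to 875 mm from the base axis. Payload 4.2 kg.
Tool frame: the origin (TCP) lies between the finger pads; the fingertips stand 14 mm ahead of it and the grasp point (between the pads) lies 5 mm behind it; z points along the fingers, y is the line along which they close (so a half turn about z gives the same grasp; the last joint's range is limited). The gripper opens to 85 mm and grips with 20 to 120 N. Pads are 22 mm wide; open, the fingers measure 114 mm over their backs; the gripper's body (76 mm by 85 mm) begins 54 mm behind the grasp point. The pads swing forward as they close: fully open they stand 13 mm farther back than shut.
Start: joints at [1.382, 0.385, 0.008, 0, -1.194, -0.259], TCP at [270.581, 563.369, 245.312] pointing down, gripper open.
Joint ranges: [-3.14, 3.14], [-1.21, 2.06], [-1.07, 1.41], [-3.16, 2.05], [-2.99, -0.16], [-3.1, 3.1]. Speed limits (rad/s): [2.79, 2.79, 3.14, 3.14, 3.14, 3.14].

## Interface

Orientations are given as a unit quaternion [x, y, z, w].
In Python, from bench import * gives the robot as it stands.
- The arm moves only by the tool carry_out, never from a script. Its argument "motion" is a list of rows, each a list of 7 numbers: the turn, a rotation vector about the tool's x, y, z in rad, then the shift along the tool's x, y, z in mm, then the opening, from -1 (shut) to 1 (fully open), so that 0 is half open. A call has 1 to 5 rows; each row is the pose to reach, as a shift and turn from the pose commanded when the call began, along the tool's axes at that moment; what a row does not reach only later rows make up. A row lasts 1/8 s, in which the tool goes at most 62.5 mm and 10.7 degrees, less where a joint would pass 70% of its speed; a pose out of reach is approached as far as the arm can. A call with a gripper value outside its range is refused whole. The fingers move at their own pace and stop on an object; the grip force is fixed at half the most. Time passes only in rows, so rows that repeat a pose let the fingers close. It gives the time, the measured TCP pose, the force, the opening and the grip force at its end, in the units of the state.
- read_state(): the state, without advancing time (a new reading comes with each control period).
- get_image(name): name is "scene" or "top" or "wrist"; returns a dict with "color" (480x640x3 uint8, blue, green, red), "mtx" (3x3 intrinsics, pixels), "position" and "orientation" of the camera in the world. Camera axes: x right, y down, z forward; pixel columns grow to the right and rows downward; lengths in mm; the calibration is good to about 2 mm. A picture is of the moment at which its call begins. There is no depth.
- job_done(): hands the job in; it is judged then, once.
The state is a dict: "clock": time; "joints": joint angles; "joint_vel": joint speeds; "joint_efforts": joint torques, N m; "position": TCP position; "ee_rot": TCP orientation; "contact_force": force on the tool from outside, world axes, zero at the start; "wrist_torque": the same for the moment, N m; "gripper_width": finger opening in mm; "grasp_force": force on a finger pad.
Only numpy, scipy, OpenCV 4.12 (cv2) and the standard library are available. Lean on these libraries where they do the work, as an engineer would, in place of code of your own. Each camera call takes 0.05 s, during which the arm holds its last target. There are 200 camera calls.

## Working session

There is one attempt and no reset: what is moved stays moved. The work goes in short steps, Python scripts to look and compute and a tool call to move; the robot and the scene stay as the last step left them, time stands still between calls to the robot, and variables do not carry over. Pictures are saved under pics/ and viewed, at most 14 in all, crops included, and the job is handed in when it is done.

Besides the shell and the picture viewer there is one more tool, called after "Emit:" by a JSON object that holds its "api" and its "payload". carry_out: Moves the arm, as the interface text tells. Its arguments: {"type":"object","properties":{"motion":{"type":"array"}},"required":["motion"]}

```bash
mkdir -p pics; cat > h.py <<'E'
from bench import *
import numpy as np, cv2
from scipy.spatial.transform import Rotation as R
def ray(im,u,v):
    d=R.from_quat(im["orientation"]).as_matrix()@np.linalg.inv(im["mtx"])@np.array([u,v,1.])
    return np.array(im["position"],float),d
def onz(im,u,v,z):
    p,d=ray(im,u,v); return p+d*(z-p[2])/d[2]
def proj(im,P):
    q=im["mtx"]@(R.from_quat(im["orientation"]).as_matrix().T@(np.array(P,float)-np.array(im["position"])))
    return q[:2]/q[2]
def snap(n,f):
    im=get_image(n); im["mtx"]=np.array(im["mtx"]); cv2.imwrite("pics/"+f+".png",im["color"]); return im
E
python3 - <<'E'
from h import *
import pickle
for n in ("top","scene"):
    im=snap(n,n+"0"); pickle.dump(im,open(n+"0.pkl","wb")); print(n,im["position"],R.from_quat(im["orientation"]).as_matrix().round(2).tolist(),im["mtx"].tolist())
s=read_state();print(s["position"],s["ee_rot"],R.from_quat(s["ee_rot"]).as_matrix().round(3).tolist(),s["gripper_width"])
E
```

```text
top [ 314.36836768   27.17011238 1117.81693058] [[-0.02, -0.98, 0.19], [-1.0, 0.02, -0.0], [-0.0, -0.19, -0.98]] [[440.97253365642365, 0.0, 320.9849080858364], [0.0, 440.97253365642365, 241.3687116785136], [0.0, 0.0, 1.0]]
scene [1065.45646135 -146.44743952  897.50435915] [[0.32, 0.8, -0.51], [0.95, -0.28, 0.16], [-0.01, -0.54, -0.84]] [[512.2578621492835, 0.0, 314.52166288517964], [0.0, 512.2578621492835, 240.32205476284096], [0.0, 0.0, 1.0]]
[270.39444855 562.94780499 244.34875029] [ 9.75021060e-01 -2.22110308e-01 -1.60111051e-04  9.58041238e-04] [[0.901, -0.433, -0.001], [-0.433, -0.901, -0.002], [0.0, 0.002, -1.0]] 85.35754426409568
```

View pics/top0.png

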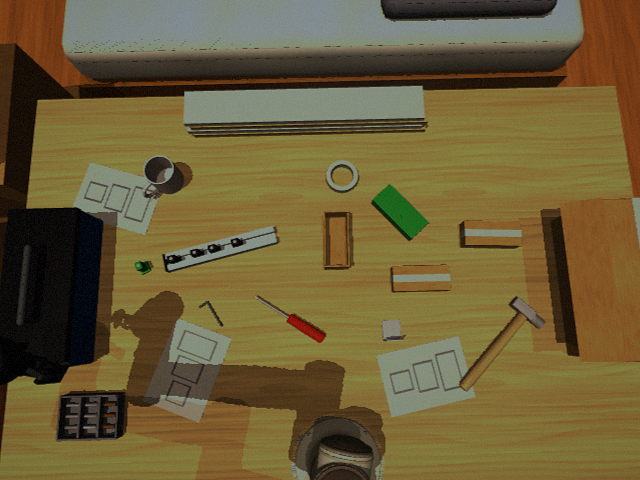

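View pics/scene0.png

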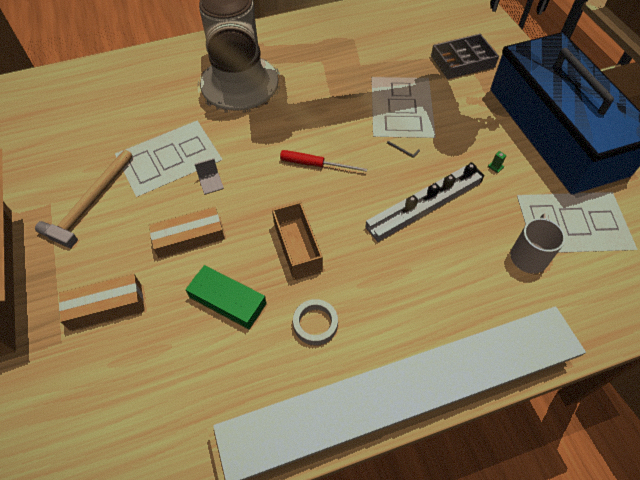

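The top view shows the track from (165,262) to (277,235) with 4 sliders on it. The box is at (338,240), the cartons at (421,278) and (491,234), and a green decoy carton at (400,212). Next I'll zoom in on the track and box.

```bash
python3 - <<'E'
from h import *
t=cv2.imread("pics/top0.png");s=cv2.imread("pics/scene0.png")
a=cv2.resize(t[200:290,130:290],(800,450)[:2],interpolation=cv2.INTER_CUBIC)
a=cv2.resize(t[215:280,155:295],(796,370),interpolation=cv2.INTER_CUBIC)
b=cv2.resize(s[155:245,360:500],(358,230),interpolation=cv2.INTER_CUBIC)
c=cv2.resize(t[200:280,310:450],(402,230),interpolation=cv2.INTER_CUBIC)
o=np.zeros((600,796,3),np.uint8);o[:370]=a;o[370:,:358]=b;o[370:,394:796]=c
o=(255*(o/255.)**.6).astype(np.uint8);cv2.imwrite("pics/crop1.png",o)
E
```

```text
(no output)
```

View pics/crop1.png

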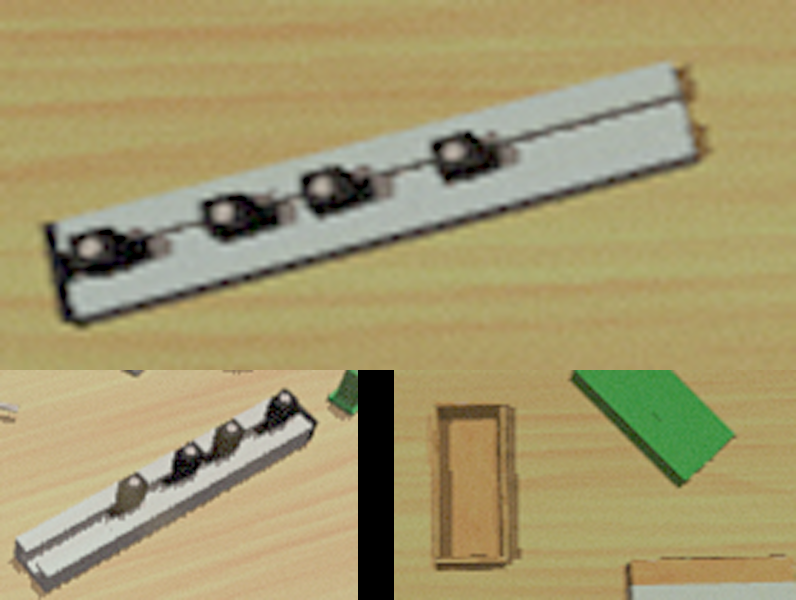

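Zoomed in: the black cap is at the left end (crop 55,270) and the open end is at the right, facing the box. There are four sliders. Now I'll measure them.

```bash
python3 - <<'E'
from h import *
import pickle
im=pickle.load(open("top0.pkl","rb")); c=im["color"]; hsv=cv2.cvtColor(c,cv2.COLOR_BGR2HSV)
def rect(mask,roi,z,name):
    m=np.zeros_like(mask);x0,x1,y0,y1=roi;m[y0:y1,x0:x1]=mask[y0:y1,x0:x1]
    n,l,st,ce=cv2.connectedComponentsWithStats(m); k=1+np.argmax(st[1:,4]); 
    ys,xs=np.where(l==k)
    pts=np.array([onz(im,u,v,z)[:2] for u,v in zip(xs,ys)],np.float32)
    (cx,cy),(w,h),a=cv2.minAreaRect(pts); b=cv2.boxPoints(((cx,cy),(w,h),a))
    print(name,st[k].tolist(),(round(cx,1),round(cy,1)),(round(w,1),round(h,1)),round(a,1)); print(b.round(1).tolist())
white=((hsv[...,1]<50)&(hsv[...,2]>110)).astype(np.uint8)
rect(cv2.morphologyEx(white,cv2.MORPH_CLOSE,np.ones((5,5))),(155,290,215,280),25,"track")
print(hsv[278,421],hsv[234,491],hsv[285,421],hsv[240,491],hsv[205,395],hsv[250,160],hsv[225,338],hsv[240,325])
rect(white,(380,460,260,300),44,"tapeA@44"); rect(white,(450,530,215,255),44,"tapeB@44")
for n in [(380,460,260,300),(450,530,215,255),(310,365,200,280)]:
    x0,x1,y0,y1=n; print(n)
    sub=hsv[y0:y1,x0:x1]
    car=((sub[...,0]<16)&(sub[...,1]>90)&(sub[...,2]>60)).astype(np.uint8); 
    print(car.sum())
    for r in car[::2]: print("".join(".#"[k] for k in r))
E
```

```text
track [165, 226, 112, 44, 1521] (513.4, 278.0) (43.1, 279.6) 13.7
[[459.29998779296875, 408.6000061035156], [525.7000122070312, 137.10000610351562], [567.5999755859375, 147.3000030517578], [501.20001220703125, 418.8999938964844]]
[ 44  44 140] [ 47  35 144] [ 18 176 136] [ 16 176 135] [ 60 182 101] [ 24 141 137] [ 18 178 136] [ 17 191 112]
tapeA@44 [393, 274, 57, 8, 382] (423.8, -216.4) (16.4, 137.3) 0.3
[[415.29998779296875, -147.8000030517578], [415.8999938964844, -285.1000061035156], [432.29998779296875, -285.0], [431.70001220703125, -147.8000030517578]]
tapeB@44 [465, 229, 56, 8, 363] (531.5, -401.6) (137.1, 16.3) 87.2
[[520.0, -469.70001220703125], [536.2999877929688, -470.5], [543.0, -333.5], [526.7000122070312, -332.70001220703125]]
(380, 460, 260, 300)
90
................................................................................
................................................................................
..............................................................#.................
......................................####......#..#............................
..
[... 4502 characters left out ...]
#..#.#..#.#.................
................###...###.#..#.....##..................
.................##...#.#..#.........#.................
...................#..#.........#..#...................
................#...............##..#..................
................#............#.##..##...#..............
........................................#..............
.......................................................
.......................................................
.......................................................
.......................................................
.......................................................
.......................................................
```

```bash
python3 - <<'E'
from h import *
import pickle
T=pickle.load(open("top0.pkl","rb")); S=pickle.load(open("scene0.pkl","rb"))
def tape(im,roi):
    x0,x1,y0,y1=roi; hsv=cv2.cvtColor(im["color"],cv2.COLOR_BGR2HSV)
    w=np.zeros((480,640),np.uint8); w[y0:y1,x0:x1]=((hsv[...,1]<60)&(hsv[...,2]>110))[y0:y1,x0:x1]
    n,l,st,ce=cv2.connectedComponentsWithStats(w);k=1+np.argmax(st[1:,4]);
    cnt=cv2.findContours((l==k).astype(np.uint8),0,2)[0][0]; b=cv2.boxPoints(cv2.minAreaRect(cnt))
    return ce[k],b
def tri(u1,u2):
    p,d=ray(T,*u1);q,e=ray(S,*u2); A=np.c_[d,-e]; s=np.linalg.lstsq(A,q-p,rcond=None)[0]; a=p+d*s[0];b=q+e*s[1]; return (a+b)/2,np.linalg.norm(a-b)
for rt,rs in [((380,460,260,300),(140,230,200,255)),((450,530,215,255),(50,150,270,330))]:
    a,_=tape(T,rt);b,_=tape(S,rs); P,e=tri(a,b); print("carton top",P.round(1),round(e,1))
hsv=cv2.cvtColor(T["color"],cv2.COLOR_BGR2HSV)
m=np.zeros((480,640),np.uint8); m[195:285,305:370]=((hsv[...,1]>160)&(hsv[...,0]<22))[195:285,305:370]
n,l,st,ce=cv2.connectedComponentsWithStats(m);k=1+np.argmax(st[1:,4]); ys,xs=np.where(l==k)
pts=np.array([onz(T,u,v,56)[:2] for u,v in zip(xs,ys)],np.float32); r=cv2.minAreaRect(pts);print("box@56",r,cv2.boxPoints(r).round(1).tolist(),st[k])
for y in range(206,276,3): print("".join(".#"[k] for k in (l[y,310:365]==k)*1))
# sliders top: light knob spot / dark blobs
bl=(hsv[...,2]<60).astype(np.uint8)
o=np.array([546.65,142.2]);d=np.array([.2375,-.9712]);nn=np.array([.9712,.2375])
acc={}
for v in range(220,285):
    for u in range(158,285):
        P=onz(T,u,v,53)[:2]-o
        if abs(P@nn)<7 and T["color"][v,u].max()<75: acc.setdefault(round(P@d/3)*3,[]).append(1)
print({k:len(acc[k]) for k in sorted(acc)})
E
```

```text
carton top [ 424.7 -219.7   33.9] 1.5
carton top [ 531.8 -402.8   42.3] 1.7
box@56 ((518.7583618164062, -20.165390014648438), (116.74555969238281, 155.89230346679688), 76.3038101196289) [[429.20001220703125, -58.400001525878906], [580.7000122070312, -95.30000305175781], [608.2999877929688, 18.100000381469727], [456.79998779296875, 55.0]] [ 319  209   51   61 1749]
.......................................................
............................#..........................
..............#############.##########.##..............
............############...#.##########.##........#.#..
............#.#########################.##.............
...........##############################..............
..........################################.............
............##############################.............
............###############################............
.............#############################.............
............##.#######################.####............
.............#############################.####..##.#..
.............###########################.###...........
.....
[... 708 characters left out ...]
6, -246: 6, -243: 4, -240: 5, -237: 5, -234: 4, -231: 1, -228: 2, -225: 1, -222: 2, -216: 1, -213: 1, -210: 5, -207: 8, -204: 5, -201: 2, -198: 6, -195: 7, -192: 6, -189: 6, -186: 6, -183: 4, -180: 6, -177: 4, -174: 1, -171: 1, -168: 1, -165: 5, -162: 6, -159: 4, -156: 2, -153: 6, -150: 9, -147: 5, -144: 5, -141: 4, -138: 5, -135: 4, -132: 1, -129: 3, -126: 1, -123: 1, -120: 1, -117: 2, -114: 2, -111: 1, -108: 3, -105: 7, -102: 6, -99: 2, -96: 3, -93: 7, -90: 7, -87: 5, -84: 4, -81: 6, -78: 2, -75: 2, -72: 1, -69: 2, -66: 3, -63: 1, -60: 1, -57: 1, -54: 1, -51: 2, -48: 1, -45: 1, -42: 1, -39: 1, -36: 2, -33: 2, -30: 1, -27: 1, -24: 1, -21: 1, -18: 1, -15: 2, -12: 1, -6: 1, -3: 2, 0: 2, 3: 3}
```

```bash
cat >> h.py <<'E'
def plan(x,y,z,ang):
    "shift and turn, in the tool's axes, from the measured pose to (x,y,z) pointing down, tool x at ang deg"
    s=read_state(); r0=R.from_quat(s["ee_rot"]); a=np.radians(ang)
    X=np.array([np.cos(a),np.sin(a),0]);Z=np.array([0,0,-1.]);r1=R.from_matrix(np.c_[X,np.cross(Z,X),Z])
    rv=(r0.inv()*r1).as_rotvec(); sh=r0.inv().apply(np.array([x,y,z])-s["position"])
    print("turn",rv.round(3),"shift",sh.round(1),"rows>=",max(np.linalg.norm(sh)/62.5,np.degrees(np.linalg.norm(rv))/10.7).round(1),"F",np.round(s["contact_force"],1),"w",round(s["gripper_width"],1),"t",s["clock"],"pos",np.round(s["position"],1))
E
python3 -c "
from h import *
plan(490,100,330,-76.26)"
```

```text
turn [ 0.002 -0.001  0.883] shift [398.5 322.3 -85. ] rows>= 8.3 F [ 0.1 -0.1  0.7] w 85.4 t 0.1 pos [270.4 562.9 244.3]
```

Emit:
{"api": "carry_out", "payload": {"motion": [[0, 0, 0.17, 25, 20, -85, 1], [0, 0, 0.35, 75, 60, -85, 1], [0, 0, 0.53, 120, 98, -85, 1], [0, 0, 0.71, 168, 137, -85, 1], [0, 0, 0.883, 214, 175, -85, 1]]}}

```text
clock: 0.72
position: [384.5, 318.5, 330.2]
ee_rot: [0.785, -0.619, -0.0, 0.0]
contact_force: [0.3, -0.2, -0.2]
gripper_width: 85.1
grasp_force: 0.0
```

```bash
python3 -c "
from h import *
plan(490,100,330,-76.26)"
```

```text
turn [ 0.     0.    -0.005] shift [ 2.37e+02 -5.18e+01  1.00e-01] rows>= 3.9 F [ 0.3 -0.2 -0.2] w 85.1 t 0.725 pos [384.5 318.5 330.2]
```

Emit:
{"api": "carry_out", "payload": {"motion": [[0, 0, 0, 60, -13, 0, 1], [0, 0, 0, 120, -26, 0, 1], [0, 0, -0.005, 180, -39, 0, 1], [0, 0, -0.005, 237, -52, 0, 1], [0, 0, -0.005, 237, -52, 0, 1]]}}

```text
clock: 1.35
position: [491.8, 99.4, 329.6]
ee_rot: [0.786, -0.618, -0.0, 0.001]
contact_force: [-0.1, -0.4, -0.2]
gripper_width: 85.1
grasp_force: 0.0
```

```bash
python3 -c "
from h import *
import pickle
im=snap('wrist','w1');pickle.dump(im,open('w1.pkl','wb'));print(im['position'],im['mtx'][0,0],R.from_quat(im['orientation']).as_matrix().round(2).tolist())
print(proj(im,[513,278,25]),proj(im,[546.6,142.2,25]),proj(im,[513,-20,56]))
"
```

```text
[508.86627888  35.28712229 459.11234419] 402.93715701824806 [[-0.97, -0.23, -0.06], [-0.24, 0.94, 0.26], [0.0, 0.26, -0.96]]
[263.69573898 331.68198435] [258.80453671 216.93784636] [324.63685421  66.5011004 ]
```

View pics/w1.png

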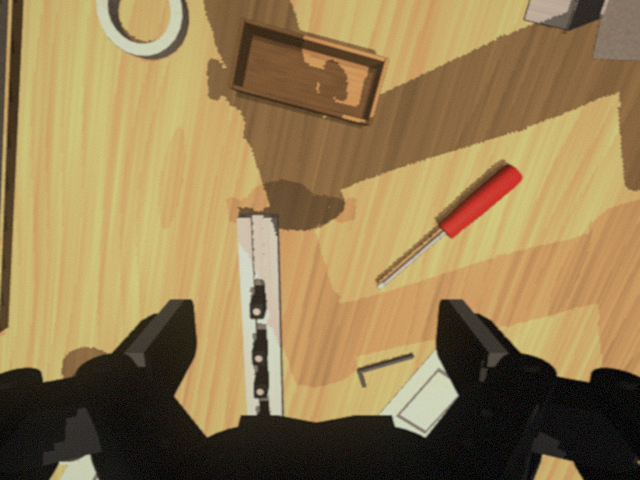

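Wrist view: the box rim corners are roughly (247,19), (387,58), (371,125) and (232,88). The track's open end is at (259,214), as predicted, and the sliders are at (257,300), (259,345) and (262,380). Zooming in for accuracy.

```bash
python3 - <<'E'
from h import *
t=cv2.imread("pics/w1.png")
a=cv2.resize(t[5:140,220:400],(720,540),interpolation=cv2.INTER_CUBIC)[:, :540]
a=cv2.resize(t[5:140,220:400],(480,360),interpolation=cv2.INTER_CUBIC)
b=cv2.resize(t[205:415,225:300],(214,600),interpolation=cv2.INTER_CUBIC)
o=np.zeros((600,700,3),np.uint8);o[:360,:480]=a;o[:,486:]=b
cv2.imwrite("pics/crop2.png",(255*(o/255.)**.7).astype(np.uint8))
E
```

```text
(no output)
```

View pics/crop2.png

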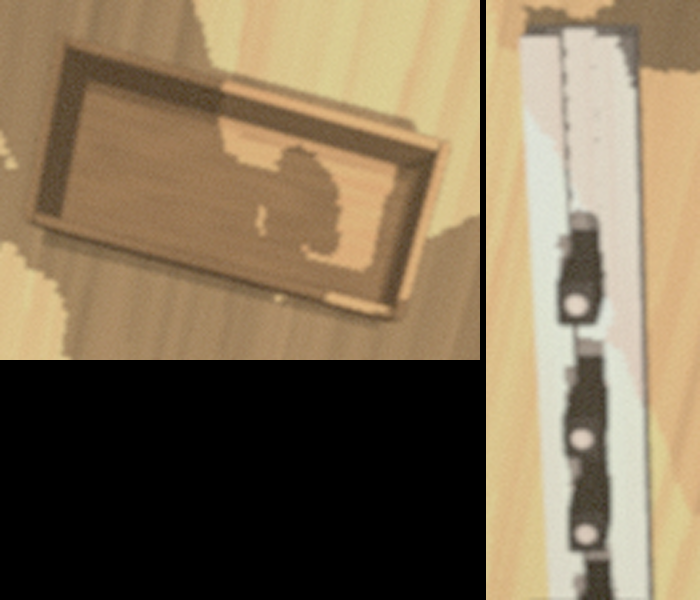

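```bash
python3 - <<'E'
from h import *
import pickle
im=pickle.load(open("w1.pkl","rb"))
c=np.array([onz(im,u,v,56)[:2] for u,v in [(244.75,20.75),(387.25,58.6),(367.75,125),(233.1,86.75)]])
print(c.round(1).tolist(),c.mean(0),[round(np.linalg.norm(c[i]-c[i-1]),1) for i in range(4)])
for a,b in((0,1),(3,2)): e=c[b]-c[a]; print(np.degrees(np.arctan2(e[1],e[0])))
T=pickle.load(open("top0.pkl","rb"))
for q in c: print(proj(T,[*q,56]).round(1))
o=np.array([546.65,142.2]);d=np.array([.2375,-.9712]);nn=np.array([.9712,.2375])
for u,v in [(255.8,311.8),(258.3,358.7),(260.05,391.9)]:
    for z in (53,):
        P=onz(im,u,v,z)[:2]; print(z,P.round(1),"along",((P-o)@d).round(1),"across",((P-o)@nn).round(1))
for z,pts in ((25,[(258,213.5),(238.2,218),(276.6,218)]),):
    for u,v in pts:
        P=onz(im,u,v,z)[:2]; print(P.round(1),((P-o)@d).round(1),((P-o)@nn).round(1))
E
```

```text
[[592.5, -40.2], [458.3, -40.3], [460.0, 21.0], [592.4, 17.5]] [525.78860726 -10.49500985] [np.float64(57.7), np.float64(134.1), np.float64(61.3), np.float64(132.5)]
-179.97902856510248
178.48156691162293
[346.6 210.9]
[348.6 264.5]
[323.3 264.4]
[323.4 211.5]
53 [526.1 240.7] along -100.5 across 3.4
53 [511.8 297.1] along -158.8 across 2.9
53 [501.1 339.5] along -202.5 across 2.6
[548.2 138.6] 3.9 0.7
[568.4 148.7] -1.2 22.7
[527.3 138.8] -1.3 -19.6
```

```bash
python3 -c "
from h import *
plan(523.9,238.5,43,-76.26)"
```

```text
turn [0.001 0.    0.001] shift [-125.9  -64.9  286.6] rows>= 5.1 F [1.1 0.5 0. ] w 85.6 t 1.4 pos [491.3 100.9 329.6]
```

Emit:
{"api": "carry_out", "payload": {"motion": [[0, 0, 0, -50, -26, 20, -0.1], [0, 0, 0, -100, -52, 50, -0.1], [0, 0, 0, -126, -65, 100, -0.1], [0, 0, 0, -126, -65, 160, -0.1], [0, 0, 0, -126, -65, 210, -0.1]]}}

```text
clock: 2.02
position: [521.9, 242.2, 117.8]
ee_rot: [0.789, -0.614, -0.0, 0.001]
contact_force: [-0.4, 0.5, 0.2]
gripper_width: 38.5
grasp_force: 0.0
```

Emit:
{"api": "carry_out", "payload": {"motion": [[0, 0, 0, 0, 0, 35, -0.1], [0, 0, 0, 0, 0, 60, -0.1], [0, 0, 0, 0, 0, 76, -0.1], [0, 0, 0, 0, 0, 76, -0.1]]}}

```text
clock: 2.52
position: [522.7, 241.0, 43.4]
ee_rot: [0.789, -0.615, -0.0, 0.001]
contact_force: [0.1, -0.1, 0.2]
gripper_width: 38.1
grasp_force: 0.0
```

```bash
python3 -c "
from h import *
plan(523.9,238.5,43,-76.26)
im=snap('wrist','w2')"
```

```text
turn [ 0.002 -0.001  0.006] shift [ 2.7 -0.5  0.4] rows>= 0.0 F [ 0.1 -0.1  0.2] w 38.1 t 2.525 pos [522.7 241.   43.4]
```

View pics/w2.png

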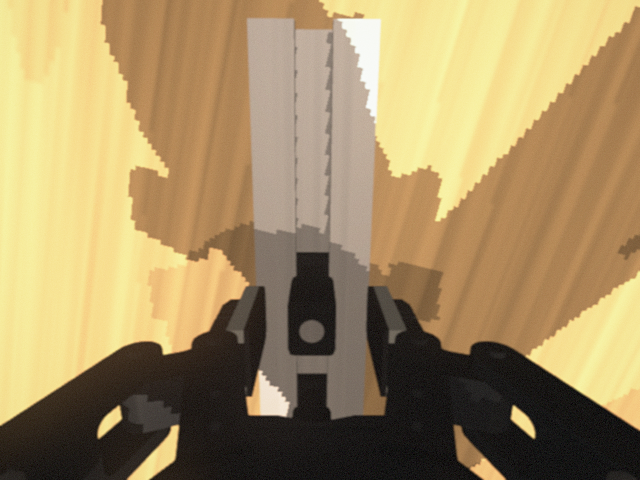

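The block, with its disc at (312,331), is centred between the pads and sits slightly forward. I'll shift 3 mm and close.

Emit:
{"api": "carry_out", "payload": {"motion": [[0, 0, 0.006, 3, -0.5, 0, -0.1], [0, 0, 0.006, 3, -0.5, 0, -0.8], [0, 0, 0.006, 3, -0.5, 0, -0.8], [0, 0, 0.006, 3, -0.5, 0, -0.8], [0, 0, 0.006, 3, -0.5, 0, -0.8]]}}

```text
clock: 3.2
position: [525.5, 238.1, 45.5]
ee_rot: [0.786, -0.618, 0.0, -0.001]
contact_force: [-0.2, -0.8, 5.8]
gripper_width: 15.0
grasp_force: 60.2
```

```bash
python3 -c "
from h import *
d=np.array([.2375,-.9712]);o=np.array([546.65,142.2])+.5*np.array([.9712,.2375])
plan(*(o+d*20),43.4,-76.26)"
```

```text
turn [-0.002  0.    -0.   ] shift [118.2   1.6   2. ] rows>= 1.9 F [-0.2 -0.8  5.8] w 15.0 t 3.2 pos [525.5 238.1  45.5]
```

Emit:
{"api": "carry_out", "payload": {"motion": [[0, 0, 0, 10, 0, -2, -0.8], [0, 0, 0, 35, 0.5, -2, -0.8], [0, 0, 0, 60, 0.7, -2, -0.8], [0, 0, 0, 85, 1, -2, -0.8], [0, 0, 0, 100, 1, -2, -0.8]]}}

```text
clock: 3.82
position: [547.3, 138.8, 45.9]
ee_rot: [0.786, -0.618, -0.0, 0.0]
contact_force: [0.3, 0.2, -0.5]
gripper_width: 14.8
grasp_force: 59.4
```

Emit:
{"api": "carry_out", "payload": {"motion": [[0, 0, 0, 10, 0, 0, -0.8], [0, 0, 0, 14, 0, 0, -0.8], [0, 0, 0, 18, 0, 0, -0.8], [0, 0, 0, 20, 0, 0, -0.8], [0, 0, 0, 20, 0, 0, -0.8]]}}

```text
clock: 4.45
position: [552.2, 121.2, 46.3]
ee_rot: [0.786, -0.618, 0.0, -0.0]
contact_force: [-0.1, 0.6, -0.8]
gripper_width: 14.6
grasp_force: 59.4
```

```bash
python3 -c "
from h import *
d=np.array([.2375,-.9712]);o=np.array([546.65,142.2])+.5*np.array([.9712,.2375])
plan(*(o+d*20),43.4,-76.26)
im=snap('wrist','w3')"
```

```text
turn [-0. -0. -0.] shift [-1.7 -0.1  2.9] rows>= 0.1 F [-0.1  0.6 -0.8] w 14.6 t 4.45 pos [552.2 121.2  46.3]
```

View pics/w3.png

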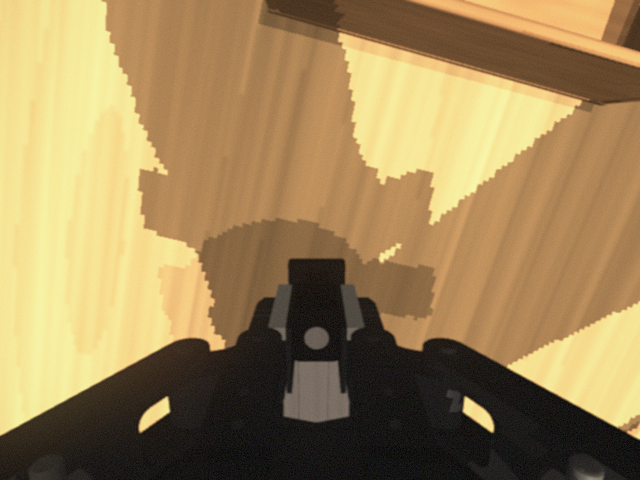

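The slider is out at the open end and held. I'll lift it, then turn and look at the box from close up.

Emit:
{"api": "carry_out", "payload": {"motion": [[0, 0, 0, 0, 0, -40, -0.8], [0, 0, 0, 0, 0, -95, -0.8], [0, 0, 0, 0, 0, -150, -0.8], [0, 0, -0.18, 0, 0, -174, -0.8], [0, 0, -0.36, 0, 0, -174, -0.8]]}}

```text
clock: 5.12
position: [553.3, 121.7, 223.4]
ee_rot: [0.886, -0.464, 0.002, -0.003]
contact_force: [-1.4, 0.3, -1.8]
gripper_width: 14.7
grasp_force: 59.4
```

```bash
python3 -c "
from h import *
plan(490,-10,220,0)"
```

```text
turn [-0.005 -0.004 -0.965] shift [ 72.3 127.    2.7] rows>= 5.2 F [-1.4  0.3 -1.8] w 14.7 t 5.125 pos [553.3 121.7 223.4]
```

Emit:
{"api": "carry_out", "payload": {"motion": [[0, 0, -0.18, 15, 25, 2, -0.8], [0, 0, -0.36, 30, 52, 2, -0.8], [0, 0, -0.54, 45, 78, 2, -0.8], [0, 0, -0.72, 60, 104, 2, -0.8], [0, 0, -0.9, 72, 127, 2, -0.8]]}}

```text
clock: 5.75
position: [487.2, -10.8, 218.4]
ee_rot: [0.999, -0.033, 0.0, -0.0]
contact_force: [1.3, -0.0, -1.0]
gripper_width: 14.6
grasp_force: 59.4
```

Emit:
{"api": "carry_out", "payload": {"motion": [[-0.004, -0.004, -0.1, 0, 0, 0, -0.8], [-0.004, -0.004, -0.1, 0, 0, 0, -0.8], [-0.004, -0.004, -0.1, 0, 0, 0, -0.8]]}}

```text
clock: 6.12
position: [488.0, -9.8, 218.3]
ee_rot: [1.0, 0.014, -0.002, 0.002]
contact_force: [-0.6, -0.0, 0.1]
gripper_width: 14.6
grasp_force: 59.4
```

```bash
python3 -c "
from h import *
import pickle
plan(490,-10,220,0)
im=snap('wrist','w4');pickle.dump(im,open('w4.pkl','wb'))
for p in [(456,-41),(596,-41),(596,21),(456,21)]: print(proj(im,[*p,56]).round(0))"
```

```text
turn [0.004 0.004 0.027] shift [ 2.   0.3 -1.7] rows>= 0.1 F [-0.6 -0.   0.1] w 14.6 t 6.125 pos [488.   -9.8 218.3]
[356. 263.]
[367.  65.]
[274.  63.]
[274. 261.]
```

View pics/w4.png

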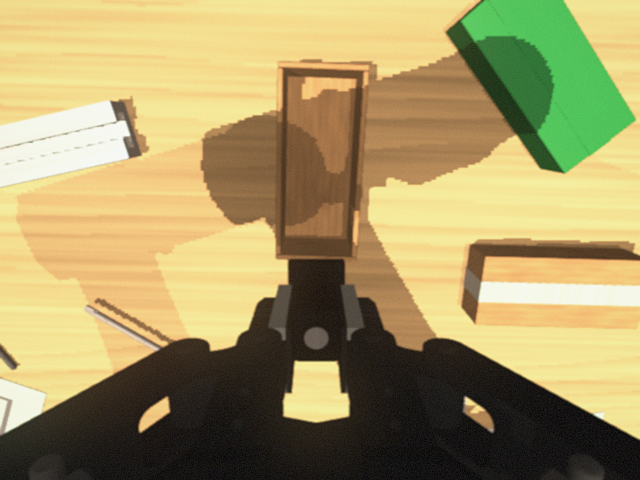

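The wrist picture shows the box rim from about (279,62) to (371,65) and down to (357,258), with the slider held. I'll measure the rim numerically.

```bash
python3 - <<'E'
from h import *
import pickle
im=pickle.load(open('w4.pkl','rb'))
g=cv2.GaussianBlur(im["color"],(3,3),0); hsv=cv2.cvtColor(g,cv2.COLOR_BGR2HSV)
for v in (75,90,105,190,210,230,240): print(v,[ (u,int(hsv[v,u,0]),int(hsv[v,u,1])) for u in list(range(270,292,2))],[ (u,int(hsv[v,u,0]),int(hsv[v,u,1])) for u in list(range(348,378,2))])
for u in (300,340): print(u,[(v,int(hsv[v,u,0]),int(hsv[v,u,1]),int(hsv[v,u,2])) for v in list(range(54,74,2))+list(range(240,264,2))])
E
```

```text
75 [(270, 21, 112), (272, 21, 112), (274, 21, 113), (276, 20, 118), (278, 18, 128), (280, 17, 132), (282, 15, 142), (284, 15, 141), (286, 14, 139), (288, 15, 138), (290, 15, 139)] [(348, 15, 139), (350, 15, 142), (352, 15, 138), (354, 15, 140), (356, 15, 142), (358, 14, 138), (360, 15, 145), (362, 15, 141), (364, 15, 139), (366, 17, 134), (368, 15, 140), (370, 16, 132), (372, 16, 132), (374, 16, 132), (376, 16, 130)]
90 [(270, 24, 102), (272, 24, 102), (274, 24, 101), (276, 22, 113), (278, 19, 126), (280, 18, 129), (282, 15, 143), (284, 15, 142), (286, 14, 140), (288, 14, 141), (290, 14, 141)] [(348, 16, 141), (350, 14, 142), (352, 14, 142), (354, 14, 139), (356, 15, 139), (358, 15, 142), (360, 15, 142), (362, 15, 145), (364, 14, 144), (366, 15, 144), (368, 16, 135), (370, 15, 131), (372, 16, 130), (374, 16, 132), (376, 16, 130)]
105 [(270, 25, 99), (272, 25, 99), (274, 25, 100), (276, 21, 116), (278, 17, 131), (280, 17, 134), (282, 14, 143), (284, 15, 138), (286, 15, 141), (288, 14, 142), (290, 14, 140)] [(348, 14, 141), (350, 14, 141), (352, 14, 142), (354, 15, 142), (356, 15, 141)
[... 2036 characters left out ...]
139, 114), (240, 15, 140, 95), (242, 14, 141, 94), (244, 15, 145, 95), (246, 15, 137, 95), (248, 14, 138, 96), (250, 14, 140, 95), (252, 14, 134, 95), (254, 14, 141, 101), (256, 14, 141, 141), (258, 14, 140, 122), (260, 14, 137, 54), (262, 16, 133, 46)]
340 [(54, 21, 113, 244), (56, 21, 113, 244), (58, 22, 111, 245), (60, 22, 112, 244), (62, 17, 126, 202), (64, 15, 139, 219), (66, 17, 133, 245), (68, 15, 138, 229), (70, 14, 142, 147), (72, 14, 144, 108), (240, 15, 142, 97), (242, 15, 145, 93), (244, 14, 136, 94), (246, 15, 140, 93), (248, 15, 142, 95), (250, 15, 141, 92), (252, 15, 141, 92), (254, 14, 141, 92), (256, 14, 140, 111), (258, 14, 137, 112), (260, 16, 130, 49), (262, 14, 121, 40)]
```

```bash
python3 - <<'E'
from h import *
import pickle
im=pickle.load(open('w4.pkl','rb'))
c=np.array([onz(im,u,v,56)[:2] for u,v in [(278,60.5),(370,63.5),(356.5,260),(275,259.5)]])
print(c.round(1).tolist(),c.mean(0).round(1),[round(np.linalg.norm(c[i]-c[i-1]),1) for i in range(4)])
e=c[0]-c[3];print(np.degrees(np.arctan2(e[1],e[0])));e=c[1]-c[2];print(np.degrees(np.arctan2(e[1],e[0])))
plan(c[:,0].mean()+49,c[:,1].mean(),120,-1)
E
```

```text
[[597.3, 18.5], [597.1, -43.2], [458.1, -41.6], [456.9, 20.6]] [527.4 -11.4] [np.float64(140.4), np.float64(61.7), np.float64(139.1), np.float64(62.2)]
-0.8493093589263268
-0.6528336577127601
turn [0.004 0.004 0.045] shift [88.7  3.8 97.9] rows>= 2.1 F [ 0.  -0.3 -0. ] w 14.7 t 6.175 pos [488.   -9.7 218.2]
```

Emit:
{"api": "carry_out", "payload": {"motion": [[0.004, 0.004, 0.04, 45, 2, 0, -0.8], [0.004, 0.004, 0.04, 88, 2, 40, -0.8], [0.004, 0.004, 0.04, 88, 2, 90, -0.8], [0.004, 0.004, 0.04, 88, 2, 98, -0.8], [0.004, 0.004, 0.04, 88, 2, 98, -0.8]]}}

```text
clock: 6.8
position: [576.0, -9.8, 120.6]
ee_rot: [1.0, -0.006, 0.0, 0.0]
contact_force: [-0.4, 0.7, 0.6]
gripper_width: 14.9
grasp_force: 59.4
```

```bash
python3 -c "
from h import *
plan(576.4,-12,41.5,-0.75)"
```

```text
turn [ 0.001 -0.     0.002] shift [ 0.4  2.1 79.1] rows>= 1.3 F [-0.4  0.7  0.6] w 14.9 t 6.8 pos [576.   -9.8 120.6]
```

Emit:
{"api": "carry_out", "payload": {"motion": [[0, 0, 0, 0.5, 2, 20, -0.8], [0, 0, 0, 0.5, 2, 45, -0.8], [0, 0, 0, 0.5, 2, 65, -0.8], [0, 0, 0, 0.5, 2, 78, -0.8], [0, 0, 0, 0.5, 2, 78, -0.8]]}}

```text
clock: 7.42
position: [576.5, -11.8, 42.7]
ee_rot: [1.0, -0.006, 0.0, -0.0]
contact_force: [0.3, -0.7, 0.0]
gripper_width: 14.7
grasp_force: 59.5
```

Emit:
{"api": "carry_out", "payload": {"motion": [[0, 0, 0, 0, 0, 0, -0.5], [0, 0, 0, 0, 0, 0, -0.48], [0, 0, 0, 0, 0, 0, -0.48]]}}

```text
clock: 7.8
position: [576.4, -11.9, 42.6]
ee_rot: [1.0, -0.006, 0.001, -0.0]
contact_force: [-0.5, 0.7, 0.5]
gripper_width: 21.8
grasp_force: 0.0
```

Released cleanly. I'll lift out and check.

Emit:
{"api": "carry_out", "payload": {"motion": [[0, 0, 0, 0, 0, -25, -0.48], [0, 0, 0, 0, 0, -60, -0.48], [0, 0, 0, -20, 0, -110, -0.1], [0, 0, 0, -70, 0, -160, -0.1], [0, 0, 0, -88, 0, -176, -0.1]]}}

```text
clock: 8.43
position: [487.2, -11.0, 220.8]
ee_rot: [1.0, -0.006, 0.002, -0.001]
contact_force: [0.1, 0.7, -0.2]
gripper_width: 38.3
grasp_force: 0.0
```

```bash
python3 -c "
from h import *
d=np.array([.2375,-.9712]);o=np.array([546.65,142.2]);n=np.array([.9712,.2375])
plan(*(o+d*-157.5+n*1.8),130,-76.26)
im=snap('wrist','w5')"
```

```text
turn [-0.004 -0.002  1.319] shift [  19.9 -306.7   91.2] rows>= 7.1 F [ 0.1  0.7 -0.2] w 38.3 t 8.425 pos [487.2 -11.  220.8]
```

View pics/w5.png

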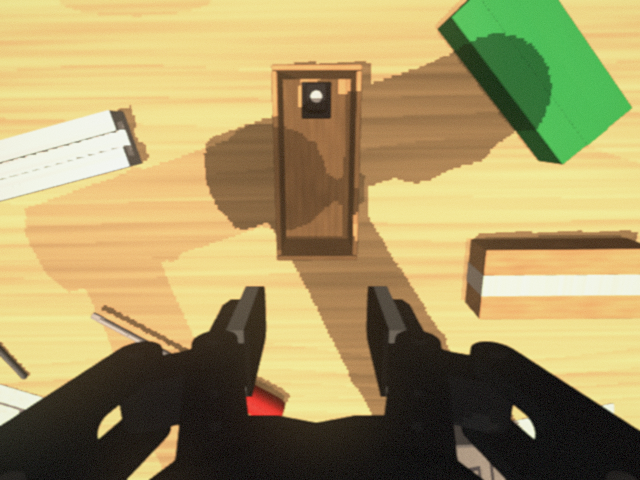

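The first slider stands upright at (316,97), centred in the far end of the box. On to the second.

Emit:
{"api": "carry_out", "payload": {"motion": [[0, 0, 0.18, 3, -45, 0, -0.1], [0, 0, 0.36, 6, -90, 0, -0.1], [0, 0, 0.54, 9, -140, 0, -0.1], [0, 0, 0.72, 12, -190, 0, -0.1], [0, 0, 0.9, 16, -240, 20, -0.1]]}}

```text
clock: 9.1
position: [507.9, 231.1, 199.3]
ee_rot: [0.897, -0.443, 0.001, -0.002]
contact_force: [0.5, 0.1, 1.0]
gripper_width: 38.5
grasp_force: 0.0
```

```bash
python3 -c "
from h import *
d=np.array([.2375,-.9712]);o=np.array([546.65,142.2]);n=np.array([.9712,.2375])
plan(*(o+d*-157.5+n*1.8),130,-76.26)"
```

```text
turn [-0.004  0.001  0.414] shift [-49.3 -41.3  69.5] rows>= 2.2 F [0.5 0.1 1. ] w 38.5 t 9.1 pos [507.9 231.1 199.3]
```

Emit:
{"api": "carry_out", "payload": {"motion": [[0, 0, 0.18, -25, -20, 20, -0.1], [-0.004, 0, 0.36, -49, -41, 45, -0.1], [-0.004, 0, 0.41, -49, -41, 69, -0.1], [-0.004, 0, 0.414, -49, -41, 69, -0.1]]}}

```text
clock: 9.6
position: [508.2, 292.1, 126.6]
ee_rot: [0.788, -0.615, -0.001, 0.004]
contact_force: [-1.1, -0.7, 0.1]
gripper_width: 38.6
grasp_force: 0.0
```

```bash
python3 -c "
from h import *
d=np.array([.2375,-.9712]);o=np.array([546.65,142.2]);n=np.array([.9712,.2375])
plan(*(o+d*-157.5+n*2),45.5,-76.26)
im=snap('wrist','w6');import pickle;pickle.dump(im,open('w6.pkl','wb'))
g=cv2.cvtColor(im['color'],6)
# bright disc in the dark block
for y in range(250,420,6): print(y,''.join('#' if q<50 else ('o' if q>110 else '.') for q in g[y,270:360:2]))"
```

```text
turn [ 0.009 -0.003  0.006] shift [-3.  -4.5 81.1] rows>= 1.3 F [-1.1 -0.7  0.1] w 38.6 t 9.6 pos [508.2 292.1 126.6]
250 ooooooooooo..#############..ooooo..o.....ooo.
256 ooooooooooo..#####...#####..oooooo..oo...ooo.
262 oooooo.oooo..##.........##..oooooo..oooooooo.
268 ooooooooooo..###.......###...oooo.o.o.ooooooo
274 oooooooooooo.#############..ooo..oooooooooooo
280 oooooooooooooo.............oooo..o..ooooooooo
286 ooooooooooooooo..........oooooooo.oo.oooooooo
292 ooooooooooo.oo.#########..o.ooo......oooooooo
298 oooooooooooooo.#########.ooooo....o......oooo
304 oooooooooooo...##########.oooooo.o.ooo.....oo
310 ooooooooooooo.############.oooo...o..o.......
316 oooooooooooo.#############.ooooo.o.o........o
322 ooooooooooooo#...#########oo.ooo....o........
328 ooooooooooooo........#.###oooo.oooo.o........
334 ooooooooooooo...oooooo.###ooooooooo.oo....oo.
340 ooooooooooooo#..ooooooo...oooooooooooooo...o.
346 ooooooooooooo.............ooooooooooooooooo..
352 ooooooooooooooooooooooooooooooooooooooooooooo
358 oooooooooooooooo.oooooooooooooooooooooooooooo
364 ooooooooooooooo.........ooooooooooooooooooooo
370 ooooooooooooooo.######.#ooooooooooooooooooooo
376 oooooooooooooo..#######.ooooooooooooooooooooo
382 oooooooooooooo.#########ooooooooooooooooooooo
388 ooooooooooooo.##########.oooooooooooooooooooo
394 oooooooooooo..###########oooooooooooooooooooo
400 ooooooooooooo.###########oooooooooooooooooooo
406 ooooooooooooo.###########.ooooooooooooooooooo
412 ooooooooooooo.###########.ooooooooooooooooooo
418 #########..o.###.#....#...oooooooooo..#######
```

```bash
python3 -c "
from h import *
import pickle
im=pickle.load(open('w6.pkl','rb'))
d=np.array([.2375,-.9712]);o=np.array([546.65,142.2]);n=np.array([.9712,.2375])
for u,v in [(309,263),(310,336)]:
  P=onz(im,u,v,53)[:2]; print(P.round(1),((P-o)@d).round(1),((P-o)@n).round(1))
print(proj(im,[508,292,43]))
plan(*(o+d*-157.5+n*2),45.5,-76.26)"
```

```text
[511.5 296. ] -157.7 2.3
[500.6 337.7] -200.8 1.7
[316.89601165 251.96738659]
turn [ 0.006 -0.002  0.006] shift [-2.8 -3.2 82.8] rows>= 1.3 F [ 0.8 -0.8  0.3] w 38.3 t 9.65 pos [509.2 292.4 128.3]
```

Emit:
{"api": "carry_out", "payload": {"motion": [[0.005, 0, 0.006, -3, -3, 25, -0.1], [0.005, 0, 0.006, -3, -3, 55, -0.1], [0.005, 0, 0.006, -3, -3, 76, -0.1], [0.005, 0, 0.006, -3, -3, 82, -0.1], [0.005, 0, 0.006, -3, -3, 82, -0.1]]}}

```text
clock: 10.28
position: [511.9, 296.4, 48.0]
ee_rot: [0.786, -0.618, 0.001, -0.001]
contact_force: [-0.3, 0.1, 0.4]
gripper_width: 38.9
grasp_force: 0.0
```

```bash
python3 -c "
from h import *
d=np.array([.2375,-.9712]);o=np.array([546.65,142.2]);n=np.array([.9712,.2375])
plan(*(o+d*-157.5+n*2.1),45.5,-76.26)"
```

```text
turn [-0.003 -0.    -0.001] shift [0.6 0.8 2.5] rows>= 0.0 F [-0.3  0.1  0.4] w 38.9 t 10.275 pos [511.9 296.4  48. ]
```

Emit:
{"api": "carry_out", "payload": {"motion": [[0, 0, 0, 0.5, 0.5, 2, -0.1], [0, 0, 0, 0.5, 0.5, 2, -0.8], [0, 0, 0, 0.5, 0.5, 2, -0.8], [0, 0, 0, 0.5, 0.5, 2, -0.8], [0, 0, 0, 0.5, 0.5, 2, -0.8]]}}

```text
clock: 10.9
position: [511.2, 296.0, 45.9]
ee_rot: [0.787, -0.618, 0.001, -0.001]
contact_force: [-1.5, 0.1, 5.8]
gripper_width: 14.7
grasp_force: 60.6
```

Emit:
{"api": "carry_out", "payload": {"motion": [[0, 0, 0, 12, 0, 0, -0.8], [0, 0, 0, 42, 0, 0, -0.8], [0, 0, 0, 74, 0, 0, -0.8], [0, 0, 0, 106, 0, 0, -0.8], [0, 0, 0, 130, 0, 0, -0.8]]}}

```text
clock: 11.52
position: [542.7, 168.8, 45.8]
ee_rot: [0.786, -0.618, 0.001, -0.002]
contact_force: [-0.3, 3.7, 5.3]
gripper_width: 14.8
grasp_force: 39.2
```

```bash
python3 -c "
from h import *
d=np.array([.2375,-.9712]);o=np.array([546.65,142.2]);n=np.array([.9712,.2375])
plan(*(o+d*20+n*1.9),46,-76.26)"
```

```text
turn [-0.004  0.001 -0.001] shift [46.8  0.6 -0.2] rows>= 0.7 F [-0.3  3.7  5.3] w 14.8 t 11.525 pos [542.7 168.8  45.8]
```

Emit:
{"api": "carry_out", "payload": {"motion": [[0, 0, 0, 0, 0, 0, -0.8], [0, 0, 0, 0, 0, 0, -0.8], [0, 0, 0, 0, 0, 0, -0.8]]}}

```text
clock: 11.9
position: [542.3, 168.2, 45.9]
ee_rot: [0.786, -0.618, 0.001, 0.0]
contact_force: [2.1, -6.0, 7.7]
gripper_width: 14.5
grasp_force: 61.1
```

Emit:
{"api": "carry_out", "payload": {"motion": [[0, 0, 0, 15, 0, 0, -0.8], [0, 0, 0, 30, 0, 0, -0.8], [0, 0, 0, 42, 0, 0, -0.8], [0, 0, 0, 47, 0, 0, -0.8], [0, 0, 0, 47, 0, 0, -0.8]]}}

```text
clock: 12.52
position: [551.7, 122.9, 44.2]
ee_rot: [0.786, -0.618, -0.0, 0.001]
contact_force: [0.5, 0.4, -1.0]
gripper_width: 14.7
grasp_force: 60.1
```

```bash
python3 -c "
from h import *
d=np.array([.2375,-.9712]);o=np.array([546.65,142.2]);n=np.array([.9712,.2375])
plan(*(o+d*20+n*1.9),46,-76.26)
im=snap('wrist','w7');g=cv2.cvtColor(im['color'],6);w3=cv2.cvtColor(cv2.imread('pics/w3.png'),6)
def disc(g):
  m=(g[300:365,296:336]>85).astype(np.uint8);n,l,st,c=cv2.connectedComponentsWithStats(m);return [(st[i].tolist(),(c[i]+[296,300]).round(1).tolist()) for i in range(1,n) if st[i][4]>40]
print(disc(g),disc(w3))"
```

```text
turn [ 0.002 -0.001 -0.002] shift [ 0.1 -1.5 -1.8] rows>= 0.0 F [ 0.5  0.4 -1. ] w 14.7 t 12.525 pos [551.7 122.9  44.2]
[([9, 23, 23, 21, 364], [316.1, 333.3]), ([0, 57, 40, 8, 312], [315.4, 360.6])] [([9, 28, 23, 21, 367], [316.1, 337.7]), ([0, 61, 40, 4, 122], [315.5, 363.0])]
```

Emit:
{"api": "carry_out", "payload": {"motion": [[0, 0, 0, 0, 0, -40, -0.8], [0, 0, 0, 0, 0, -95, -0.8], [0, 0, -0.18, 20, 0, -110, -0.8], [0, 0, -0.36, 50, 0, -110, -0.8], [0, 0, -0.54, 80, 0, -110, -0.8]]}}

```text
clock: 13.2
position: [571.2, 45.7, 155.0]
ee_rot: [0.924, -0.382, 0.0, 0.0]
contact_force: [0.4, -0.7, -0.8]
gripper_width: 14.6
grasp_force: 60.1
```

```bash
python3 -c "
from h import *
plan(542.2,-11.6,120,-0.75)"
```

```text
turn [ 0.    -0.001 -0.772] shift [19.9 61.  35. ] rows>= 4.1 F [ 0.4 -0.7 -0.8] w 14.6 t 13.2 pos [571.2  45.7 155. ]
```

Emit:
{"api": "carry_out", "payload": {"motion": [[0, 0, -0.18, 5, 15, 5, -0.8], [0, 0, -0.36, 10, 30, 10, -0.8], [0, 0, -0.54, 15, 45, 20, -0.8], [0, 0, -0.72, 20, 61, 30, -0.8], [0, 0, -0.772, 20, 61, 35, -0.8]]}}

```text
clock: 13.82
position: [540.7, -11.9, 119.0]
ee_rot: [1.0, -0.009, -0.001, 0.0]
contact_force: [-0.7, -1.0, 0.2]
gripper_width: 14.5
grasp_force: 60.1
```

```bash
python3 -c "
from h import *
plan(542.2,-11.6,42,-0.75)"
```

```text
turn [ 0.001  0.002 -0.005] shift [ 1.7 -0.4 77. ] rows>= 1.2 F [-0.7 -1.   0.2] w 14.5 t 13.825 pos [540.7 -11.9 119. ]
```

Emit:
{"api": "carry_out", "payload": {"motion": [[0, 0, 0, 1.5, 0, 20, -0.8], [0, 0, 0, 1.5, 0, 45, -0.8], [0, 0, 0, 1.5, 0, 65, -0.8], [0, 0, 0, 1.5, 0, 76, -0.8], [0, 0, 0, 1.5, 0, 76, -0.8]]}}

```text
clock: 14.45
position: [543.3, -11.2, 43.4]
ee_rot: [1.0, -0.01, -0.0, 0.001]
contact_force: [0.8, 0.5, -0.8]
gripper_width: 14.0
grasp_force: 60.1
```

Emit:
{"api": "carry_out", "payload": {"motion": [[0, 0, 0, 0, 0, 0, -0.5], [0, 0, 0, 0, 0, 0, -0.48], [0, 0, 0, 0, 0, 0, -0.48]]}}

```text
clock: 14.82
position: [544.1, -11.1, 44.8]
ee_rot: [1.0, -0.01, 0.001, 0.0]
contact_force: [-0.3, 0.3, -0.2]
gripper_width: 22.2
grasp_force: 0.0
```

Emit:
{"api": "carry_out", "payload": {"motion": [[0, 0, 0, 0, 0, -25, -0.48], [0, 0, 0, 0, 0, -60, -0.48], [0, 0, 0, -20, 0, -110, -0.1], [0, 0, 0, -50, 0, -160, -0.1], [0, 0, 0, -50, 0, -176, -0.1]]}}

```text
clock: 15.45
position: [493.2, -10.1, 224.2]
ee_rot: [1.0, -0.01, 0.004, -0.001]
contact_force: [0.3, 0.6, -0.5]
gripper_width: 38.5
grasp_force: 0.0
```

```bash
cat >> h.py <<'E'
def discs(f,zs=(47,53)):
    im=snap('wrist',f); g=cv2.cvtColor(im['color'],6)
    n,l,st,c=cv2.connectedComponentsWithStats((g>95).astype(np.uint8))
    for i in range(1,n):
        x,y,w,h,a=st[i]
        if 20<a<400 and .6<w/h<1.6 and a>.6*w*h:
            ring=g[max(y-3,0):y+h+3,max(x-3,0):x+w+3]
            if np.percentile(ring,25)<60: print(c[i].round(1),a,[onz(im,*c[i],z).round(1).tolist() for z in zs])
E
python3 -c "
from h import *
discs('w8')
d=np.array([.2375,-.9712]);o=np.array([546.65,142.2]);n=np.array([.9712,.2375])
plan(*(o+d*-201+n*2),130,-76.26)"
```

```text
[316.2 106.2] 113 [[577.0, -11.1, 47.0], [576.7, -11.1, 53.0]]
[317.1 150.4] 76 [[545.6, -11.1, 47.0], [545.9, -11.1, 53.0]]
turn [-0.008 -0.008  1.312] shift [  -1.3 -347.8   95.7] rows>= 7.0 F [0.4 0.3 2.2] w 38.5 t 15.5 pos [494.6 -10.  225.2]
```

Emit:
{"api": "carry_out", "payload": {"motion": [[0, 0, 0.18, 0, -50, 0, -0.1], [0, 0, 0.36, 0, -105, 0, -0.1], [0, 0, 0.54, 0, -160, 0, -0.1], [0, 0, 0.72, 0, -215, 0, -0.1], [0, 0, 0.9, 0, -270, 20, -0.1]]}}

```text
clock: 16.12
position: [499.6, 262.2, 200.8]
ee_rot: [0.895, -0.446, 0.001, -0.002]
contact_force: [0.4, -0.4, 0.1]
gripper_width: 38.4
grasp_force: 0.0
```

```bash
python3 -c "
from h import *
d=np.array([.2375,-.9712]);o=np.array([546.65,142.2]);n=np.array([.9712,.2375])
plan(*(o+d*-201+n*2),110,-76.26)"
```

```text
turn [-0.004 -0.     0.406] shift [-59.8 -46.1  90.9] rows>= 2.2 F [ 0.4 -0.4  0.1] w 38.4 t 16.125 pos [499.6 262.2 200.8]
```

Emit:
{"api": "carry_out", "payload": {"motion": [[0, 0, 0.18, -30, -23, 20, -0.1], [-0.004, 0, 0.36, -60, -46, 45, -0.1], [-0.004, 0, 0.406, -60, -46, 80, -0.1], [-0.004, 0, 0.406, -60, -46, 91, -0.1], [-0.004, 0, 0.406, -60, -46, 91, -0.1]]}}

```text
clock: 16.75
position: [499.3, 334.7, 108.3]
ee_rot: [0.788, -0.615, -0.0, 0.002]
contact_force: [-0.8, -0.1, 0.2]
gripper_width: 38.6
grasp_force: 0.0
```

```bash
python3 -c "
from h import *
d=np.array([.2375,-.9712]);o=np.array([546.65,142.2]);n=np.array([.9712,.2375])
plan(*(o+d*-200.5+n*2),46,-76.26)"
```

```text
turn [ 0.004 -0.003  0.006] shift [-2.3 -2.6 62.3] rows>= 1.0 F [-0.8 -0.1  0.2] w 38.6 t 16.75 pos [499.3 334.7 108.3]
```

Emit:
{"api": "carry_out", "payload": {"motion": [[0.004, 0, 0.006, -2.5, -2.5, 25, -0.1], [0.004, 0, 0.006, -2.5, -2.5, 50, -0.1], [0.004, 0, 0.006, -2.5, -2.5, 61, -0.1], [0.004, 0, 0.006, -2.5, -2.5, 61, -0.1]]}}

```text
clock: 17.25
position: [501.4, 338.2, 48.5]
ee_rot: [0.786, -0.618, 0.001, -0.0]
contact_force: [-0.3, 0.3, -0.3]
gripper_width: 38.3
grasp_force: 0.0
```

```bash
python3 -c "
from h import *
d=np.array([.2375,-.9712]);o=np.array([546.65,142.2]);n=np.array([.9712,.2375])
plan(*(o+d*-200.5+n*2),46,-76.26)"
```

```text
turn [-0.002 -0.001 -0.001] shift [0.6 0.6 2.5] rows>= 0.0 F [-0.3  0.3 -0.3] w 38.3 t 17.25 pos [501.4 338.2  48.5]
```

Emit:
{"api": "carry_out", "payload": {"motion": [[0, 0, 0, 0.5, 0.5, 2, -0.1], [0, 0, 0, 0.5, 0.5, 2, -0.8], [0, 0, 0, 0.5, 0.5, 2, -0.8], [0, 0, 0, 0.5, 0.5, 2, -0.8], [0, 0, 0, 0.5, 0.5, 2, -0.8]]}}

```text
clock: 17.88
position: [501.1, 338.1, 46.9]
ee_rot: [0.787, -0.618, 0.001, -0.001]
contact_force: [0.1, -0.2, 5.2]
gripper_width: 14.8
grasp_force: 60.6
```

Emit:
{"api": "carry_out", "payload": {"motion": [[0, 0, 0, 15, 0, -0.5, -0.8], [0, 0, 0, 50, 0, -0.5, -0.8], [0, 0, 0, 85, 0, -0.5, -0.8], [0, 0, 0, 120, 0, -0.5, -0.8], [0, 0, 0, 145, 0, -0.5, -0.8]]}}

```text
clock: 18.5
position: [535.5, 195.4, 47.0]
ee_rot: [0.786, -0.618, 0.001, -0.001]
contact_force: [1.0, -0.4, 1.3]
gripper_width: 14.4
grasp_force: 60.0
```

```bash
python3 -c "
from h import *
d=np.array([.2375,-.9712]);o=np.array([546.65,142.2]);n=np.array([.9712,.2375])
plan(*(o+d*20+n*2),46,-76.26)"
```

```text
turn [-0.002 -0.001 -0.002] shift [74.4 -0.3  1. ] rows>= 1.2 F [ 1.  -0.4  1.3] w 14.4 t 18.5 pos [535.5 195.4  47. ]
```

Emit:
{"api": "carry_out", "payload": {"motion": [[0, 0, 0, 20, 0, 0, -0.8], [0, 0, 0, 45, 0, 0, -0.8], [0, 0, 0, 65, 0, 0, -0.8], [0, 0, 0, 74, 0, 0, -0.8], [0, 0, 0, 74, 0, 0, -0.8]]}}

```text
clock: 19.12
position: [551.7, 123.8, 45.9]
ee_rot: [0.786, -0.618, 0.0, 0.001]
contact_force: [0.3, 0.0, 0.2]
gripper_width: 14.6
grasp_force: 60.0
```

```bash
cat >> h.py <<'E'
def held(f):
  g=cv2.cvtColor(snap('wrist',f)['color'],6)
  m=(g[300:365,296:336]>85).astype(np.uint8);n,l,st,c=cv2.connectedComponentsWithStats(m);print([(st[i].tolist(),(c[i]+[296,300]).round(1).tolist()) for i in range(1,n) if st[i][4]>40])
E
python3 -c "
from h import *
held('w9')
d=np.array([.2375,-.9712]);o=np.array([546.65,142.2]);n=np.array([.9712,.2375])
plan(*(o+d*20+n*2),46,-76.26)"
```

```text
[([9, 23, 23, 20, 358], [316.2, 332.4]), ([0, 56, 40, 9, 350], [315.5, 360.1])]
turn [ 0.001 -0.002 -0.001] shift [ 1.4 -1.2  0.1] rows>= 0.0 F [-0.1  0.2 -0.4] w 14.6 t 19.175 pos [551.8 124.3  46.1]
```

Emit:
{"api": "carry_out", "payload": {"motion": [[0, 0, 0, 0, 0, -40, -0.8], [0, 0, 0, 0, 0, -95, -0.8], [0, 0, -0.18, 20, 5, -110, -0.8], [0, 0, -0.36, 50, 15, -110, -0.8], [0, 0, -0.54, 80, 30, -110, -0.8]]}}

```text
clock: 19.8
position: [541.7, 40.2, 156.8]
ee_rot: [0.924, -0.382, 0.001, 0.0]
contact_force: [0.2, 0.0, -0.5]
gripper_width: 14.7
grasp_force: 59.9
```

```bash
python3 -c "
from h import *
plan(510.2,-11.6,120,-0.75)"
```

```text
turn [ 0.001 -0.002 -0.771] shift [14.2 58.9 36.8] rows>= 4.1 F [ 0.2  0.  -0.5] w 14.7 t 19.8 pos [541.7  40.2 156.8]
```

Emit:
{"api": "carry_out", "payload": {"motion": [[0, 0, -0.18, 4, 15, 5, -0.8], [0, 0, -0.36, 8, 30, 10, -0.8], [0, 0, -0.54, 12, 45, 20, -0.8], [0, 0, -0.72, 15, 59, 30, -0.8], [0, 0, -0.771, 15, 59, 36, -0.8]]}}

```text
clock: 20.42
position: [509.3, -12.2, 120.0]
ee_rot: [1.0, -0.009, -0.0, 0.001]
contact_force: [-0.0, 1.2, -0.8]
gripper_width: 15.0
grasp_force: 59.9
```

```bash
python3 -c "
from h import *
plan(510.2,-11.6,43.5,-0.75)"
```

```text
turn [ 0.002  0.001 -0.005] shift [ 0.9 -0.8 76.5] rows>= 1.2 F [-0.   1.2 -0.8] w 15.0 t 20.425 pos [509.3 -12.2 120. ]
```

Emit:
{"api": "carry_out", "payload": {"motion": [[0, 0, 0, 0.5, -0.5, 20, -0.8], [0, 0, 0, 0.5, -0.5, 45, -0.8], [0, 0, 0, 0.5, -0.5, 65, -0.8], [0, 0, 0, 0.5, -0.5, 76, -0.8], [0, 0, 0, 0.5, -0.5, 76, -0.8]]}}

```text
clock: 21.05
position: [510.8, -11.4, 44.2]
ee_rot: [1.0, -0.01, -0.0, 0.001]
contact_force: [-0.3, 0.4, -0.8]
gripper_width: 14.4
grasp_force: 59.9
```

Emit:
{"api": "carry_out", "payload": {"motion": [[0, 0, 0, 0, 0, 0, -0.5], [0, 0, 0, 0, 0, 0, -0.48], [0, 0, 0, 0, 0, 0, -0.48]]}}

```text
clock: 21.42
position: [511.7, -11.5, 45.5]
ee_rot: [1.0, -0.01, 0.001, 0.0]
contact_force: [0.2, -0.2, -0.0]
gripper_width: 22.4
grasp_force: 0.0
```

Emit:
{"api": "carry_out", "payload": {"motion": [[0, 0, 0, 0, 0, -25, -0.48], [0, 0, 0, 0, 0, -60, -0.48], [0, 0, 0, -20, 0, -110, -0.1], [0, 0, 0, -20, 0, -160, -0.1], [0, 0, 0, -20, 0, -176, -0.1]]}}

```text
clock: 22.05
position: [492.3, -10.8, 225.0]
ee_rot: [1.0, -0.01, 0.005, -0.0]
contact_force: [0.7, 0.2, -0.6]
gripper_width: 38.5
grasp_force: 0.0
```

```bash
python3 -c "
from h import *
discs('w10')
d=np.array([.2375,-.9712]);o=np.array([546.65,142.2]);n=np.array([.9712,.2375])
plan(*(o+d*-263+n*2),130,-76.26)"
```

```text
[315.  104.9] 117 [[577.2, -11.1, 47.0], [576.9, -11.2, 53.0]]
[315.5 149.5] 81 [[545.5, -10.8, 47.0], [545.8, -10.8, 53.0]]
[316.4 193.5] 44 [[512.4, -10.8, 47.0], [513.3, -10.9, 53.0]]
turn [-0.007 -0.008  1.311] shift [ -15.9 -408.6   95.8] rows>= 7.0 F [ 0.4 -0.4  1.6] w 38.6 t 22.1 pos [492.8 -10.7 225.7]
```

Three sliders stand upright in the box. Next is the fourth, near the cap.

Emit:
{"api": "carry_out", "payload": {"motion": [[0, 0, 0.18, 0, -55, 0, -0.1], [0, 0, 0.36, -2, -115, 0, -0.1], [0, 0, 0.54, -4, -175, 0, -0.1], [0, 0, 0.72, -6, -235, 0, -0.1], [0, 0, 0.9, -10, -295, 0, -0.1]]}}

```text
clock: 22.72
position: [487.0, 278.4, 219.9]
ee_rot: [0.899, -0.437, 0.001, 0.001]
contact_force: [1.1, -0.1, -0.5]
gripper_width: 38.4
grasp_force: 0.0
```

```bash
python3 -c "
from h import *
d=np.array([.2375,-.9712]);o=np.array([546.65,142.2]);n=np.array([.9712,.2375])
plan(*(o+d*-263+n*2),140,-76.26)"
```

```text
turn [-0.    -0.002  0.426] shift [-94.9 -73.3  79.7] rows>= 2.3 F [ 1.1 -0.1 -0.5] w 38.4 t 22.725 pos [487.  278.4 219.9]
```

Emit:
{"api": "carry_out", "payload": {"motion": [[0, 0, 0.18, -35, -27, 10, -0.1], [0, 0, 0.36, -75, -57, 35, -0.1], [0, 0, 0.426, -95, -73, 65, -0.1], [0, 0, 0.426, -95, -73, 80, -0.1], [0, 0, 0.426, -95, -73, 80, -0.1]]}}

```text
clock: 23.35
position: [485.0, 395.0, 138.6]
ee_rot: [0.789, -0.615, 0.001, 0.002]
contact_force: [-0.3, 0.1, 1.0]
gripper_width: 38.7
grasp_force: 0.0
```

```bash
python3 -c "
from h import *
d=np.array([.2375,-.9712]);o=np.array([546.65,142.2]);n=np.array([.9712,.2375])
import h
discs('w11',(53,))
plan(*(o+d*-263+n*2),46,-76.26)
im=cv2.imread('pics/w11.png');cv2.imwrite('pics/w11c.png',cv2.resize(im[150:430,220:420],(500,700))[:600])"
```

```text
[172.4 435.1] 143 [[544.7, 536.1, 53.0]]
turn [-0.    -0.002  0.006] shift [-2.7 -1.  94.2] rows>= 1.5 F [-0.  -0.5  1. ] w 38.7 t 23.4 pos [485.7 395.4 140.2]
```

View pics/w11c.png

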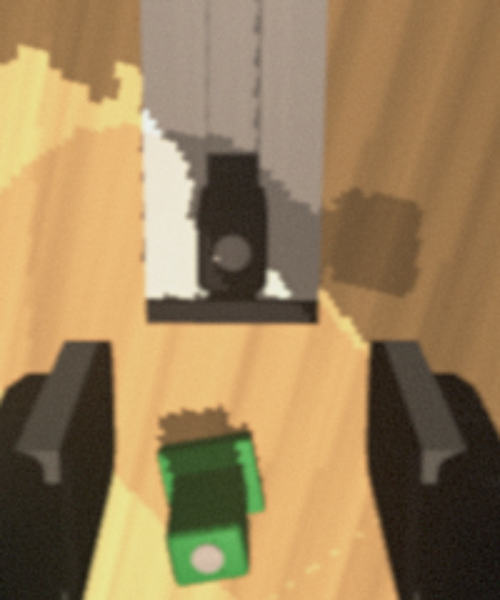

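The fourth slider's disc is at (312,251), against the cap. The green decoy, at (303,373), is behind the cap.

```bash
python3 -c "
from h import *
im=get_image('wrist');im['mtx']=np.array(im['mtx'])
d=np.array([.2375,-.9712]);o=np.array([546.65,142.2]);n=np.array([.9712,.2375])
for u,v,z in [(312.4,250.8,53),(303,373,43),(303,330,6)]:
  P=onz(im,u,v,z)[:2]; print(P.round(1),((P-o)@d).round(1),((P-o)@n).round(1))
plan(*(o+d*-263+n*2),46,-76.26)"
```

```text
[488.6 396.6] -260.9 4.1
[474.1 480.6] -345.9 9.9
[477.7 470.5] -335.2 11.0
turn [-0.002 -0.001  0.006] shift [-2.4 -0.3 95.2] rows>= 1.5 F [-0.3 -0.   1. ] w 38.4 t 23.45 pos [486.2 395.7 141.2]
```

Emit:
{"api": "carry_out", "payload": {"motion": [[-0.002, 0, 0.006, 0.5, -1, 30, -0.1], [-0.002, 0, 0.006, 0.5, -1, 60, -0.1], [-0.002, 0, 0.006, 0.5, -1, 85, -0.1], [-0.002, 0, 0.006, 0.5, -1, 94, -0.1], [-0.002, 0, 0.006, 0.5, -1, 94, -0.1]]}}

```text
clock: 24.08
position: [487.4, 396.0, 47.2]
ee_rot: [0.787, -0.617, 0.0, 0.0]
contact_force: [-0.5, 0.1, 0.8]
gripper_width: 38.4
grasp_force: 0.0
```

```bash
python3 -c "
from h import *
d=np.array([.2375,-.9712]);o=np.array([546.65,142.2]);n=np.array([.9712,.2375])
plan(*(o+d*-260+n*2.5),46.3,-76.26)"
```

```text
turn [-0.    -0.001 -0.   ] shift [0.6 0.3 0.9] rows>= 0.0 F [-0.5  0.1  0.8] w 38.4 t 24.075 pos [487.4 396.   47.2]
```

Emit:
{"api": "carry_out", "payload": {"motion": [[0, 0, 0, 0, 0, 0.5, -0.1], [0, 0, 0, 0, 0, 0.5, -0.8], [0, 0, 0, 0, 0, 0.5, -0.8], [0, 0, 0, 0, 0, 0.5, -0.8], [0, 0, 0, 0, 0, 0.5, -0.8]]}}

```text
clock: 24.7
position: [487.3, 396.7, 47.0]
ee_rot: [0.787, -0.617, 0.0, -0.0]
contact_force: [-1.6, 0.1, 5.3]
gripper_width: 14.8
grasp_force: 59.2
```

Emit:
{"api": "carry_out", "payload": {"motion": [[0, 0, 0, 15, 0, -0.5, -0.8], [0, 0, 0, 50, 0, -0.5, -0.8], [0, 0, 0, 85, 0, -0.5, -0.8], [0, 0, 0, 120, 0, -0.5, -0.8], [0, 0, 0, 145, 0, -0.5, -0.8]]}}

```text
clock: 25.32
position: [521.9, 254.0, 47.0]
ee_rot: [0.786, -0.618, 0.0, -0.0]
contact_force: [-0.1, 1.4, 3.2]
gripper_width: 14.9
grasp_force: 59.1
```

```bash
python3 -c "
from h import *
d=np.array([.2375,-.9712]);o=np.array([546.65,142.2]);n=np.array([.9712,.2375])
plan(*(o+d*20+n*2),46,-76.26)"
```

```text
turn [-0.001 -0.001 -0.001] shift [134.4   0.4   1.1] rows>= 2.2 F [-0.1  1.4  3.2] w 14.9 t 25.325 pos [521.9 254.   47. ]
```

Emit:
{"api": "carry_out", "payload": {"motion": [[0, 0, 0, 30, 0, 0, -0.8], [0, 0, 0, 65, 0.2, 0, -0.8], [0, 0, 0, 100, 0.4, 0, -0.8], [0, 0, 0, 125, 0.4, 0, -0.8], [0, 0, 0, 134, 0.4, 0, -0.8]]}}

```text
clock: 25.95
position: [552.2, 122.9, 46.2]
ee_rot: [0.786, -0.618, -0.0, 0.002]
contact_force: [-0.2, -0.4, -1.5]
gripper_width: 14.5
grasp_force: 58.5
```

Emit:
{"api": "carry_out", "payload": {"motion": [[0, 0, 0, 1, 0, 0, -0.8], [0, 0, 0, 1, 0, 0, -0.8]]}}

```text
clock: 26.2
position: [552.7, 124.4, 46.5]
ee_rot: [0.787, -0.617, 0.0, 0.001]
contact_force: [0.4, -0.1, -1.3]
gripper_width: 14.8
grasp_force: 58.5
```

```bash
python3 -c "
from h import *
held('w12')
d=np.array([.2375,-.9712]);o=np.array([546.65,142.2]);n=np.array([.9712,.2375])
plan(*(o+d*20+n*2),46,-76.26)"
```

```text
[([9, 18, 23, 21, 370], [316.1, 328.0]), ([0, 52, 40, 13, 512], [315.4, 358.1])]
turn [ 0.001 -0.002  0.001] shift [ 1.5 -0.3  0.5] rows>= 0.0 F [-0.4  0.5  0.3] w 14.8 t 26.25 pos [552.7 124.6  46.5]
```

Emit:
{"api": "carry_out", "payload": {"motion": [[0, 0, 0, 0, 0, -40, -0.8], [0, 0, 0, 0, 0, -95, -0.8], [0, 0, -0.18, 20, 15, -110, -0.8], [0, 0, -0.36, 50, 35, -110, -0.8], [0, 0, -0.54, 80, 60, -110, -0.8]]}}

```text
clock: 26.88
position: [513.5, 32.4, 157.2]
ee_rot: [0.924, -0.382, 0.0, 0.001]
contact_force: [0.7, -0.3, -0.7]
gripper_width: 14.3
grasp_force: 58.7
```

```bash
python3 -c "
from h import *
plan(477,-11.6,120,-0.75)"
```

```text
turn [ 0.001 -0.001 -0.77 ] shift [ 5.1 56.9 37.3] rows>= 4.1 F [ 0.7 -0.3 -0.7] w 14.3 t 26.875 pos [513.5  32.4 157.2]
```

Emit:
{"api": "carry_out", "payload": {"motion": [[0, 0, -0.18, 1, 15, 5, -0.8], [0, 0, -0.36, 2, 30, 10, -0.8], [0, 0, -0.54, 3, 45, 20, -0.8], [0, 0, -0.72, 5, 57, 30, -0.8], [0, 0, -0.77, 5, 57, 37, -0.8]]}}

```text
clock: 27.5
position: [475.9, -11.4, 119.6]
ee_rot: [1.0, -0.009, -0.001, 0.001]
contact_force: [0.7, 0.7, 0.2]
gripper_width: 14.5
grasp_force: 58.7
```

```bash
python3 -c "
from h import *
plan(477,-11.6,43.5,-0.75)"
```

```text
turn [ 0.002  0.001 -0.005] shift [ 1.2  0.1 76.1] rows>= 1.2 F [0.7 0.7 0.2] w 14.5 t 27.5 pos [475.9 -11.4 119.6]
```

Emit:
{"api": "carry_out", "payload": {"motion": [[0, 0, 0, 0.5, 0, 20, -0.8], [0, 0, 0, 0.5, 0, 45, -0.8], [0, 0, 0, 0.5, 0, 65, -0.8], [0, 0, 0, 0.5, 0, 76, -0.8], [0, 0, 0, 0.5, 0, 76, -0.8]]}}

```text
clock: 28.12
position: [477.0, -11.3, 43.5]
ee_rot: [1.0, -0.01, -0.001, 0.001]
contact_force: [0.8, 0.5, -0.3]
gripper_width: 14.6
grasp_force: 58.7
```

Emit:
{"api": "carry_out", "payload": {"motion": [[0, 0, 0, 0, 0, 0, -0.5], [0, 0, 0, 0, 0, 0, -0.48], [0, 0, 0, 0, 0, 0, -0.48]]}}

```text
clock: 28.5
position: [477.6, -11.5, 44.6]
ee_rot: [1.0, -0.01, 0.0, 0.001]
contact_force: [0.3, -0.4, 0.0]
gripper_width: 22.3
grasp_force: 0.0
```

Emit:
{"api": "carry_out", "payload": {"motion": [[0, 0, 0, 0, 0, -25, -0.48], [0, 0, 0, 0, 0, -60, -0.48], [0, 0, 0, 0, 50, -110, -0.1], [0, 0, 0, -10, 100, -150, 0.5], [0, 0, 0, -10, 100, -186, 1]]}}

```text
clock: 29.12
position: [464.0, -113.1, 231.6]
ee_rot: [1.0, -0.012, -0.0, 0.001]
contact_force: [0.5, 1.0, -0.6]
gripper_width: 73.2
grasp_force: 0.0
```

```bash
python3 - <<'E'
from h import *
import pickle
discs('w13',(47,))
T=snap('top','top1');pickle.dump(T,open('top1.pkl','wb'));S=snap('scene','scene1');pickle.dump(S,open('scene1.pkl','wb'))
def tapes(im):
    hsv=cv2.cvtColor(im["color"],cv2.COLOR_BGR2HSV)
    n,l,st,ce=cv2.connectedComponentsWithStats(((hsv[...,1]<60)&(hsv[...,2]>110)).astype(np.uint8))
    return [(ce[i].round(1).tolist(),st[i].tolist()) for i in range(1,n) if 150<st[i][4]<1200]
print(tapes(T));print(tapes(S))
plan(0,0,0,0)
E
```

```text
[175.4 111.7] 94 [[545.2, -10.2, 47.0]]
[([341.5, 174.8], [326, 160, 32, 30, 334]), ([636.8, 214.3], [632, 198, 8, 48, 201]), ([327.4, 219.8], [305, 206, 36, 35, 540]), ([279.4, 227.3], [264, 212, 41, 37, 836]), ([492.4, 232.5], [465, 229, 56, 8, 370]), ([210.4, 244.5], [165, 230, 92, 29, 532]), ([212.5, 253.3], [167, 238, 92, 32, 897]), ([421.3, 277.5], [393, 274, 57, 8, 387]), ([524.6, 308.7], [513, 298, 23, 23, 199])]
[([208.7, 154.1], [197, 145, 25, 17, 220]), ([418.3, 195.1], [366, 164, 107, 62, 808]), ([425.0, 203.8], [371, 173, 111, 63, 1120]), ([184.4, 226.9], [150, 215, 70, 25, 478]), ([55.2, 231.3], [36, 222, 37, 20, 346]), ([97.1, 296.7], [59, 284, 78, 27, 626]), ([315.0, 320.1], [293, 299, 45, 42, 699])]
turn [ 0.001 -0.006 -0.022] shift [-470.1 -101.5  229.9] rows>= 8.5 F [-0.1  1.3  0. ] w 85.2 t 29.275 pos [ 466.3 -111.7  232.9]
```

View pics/top1.png

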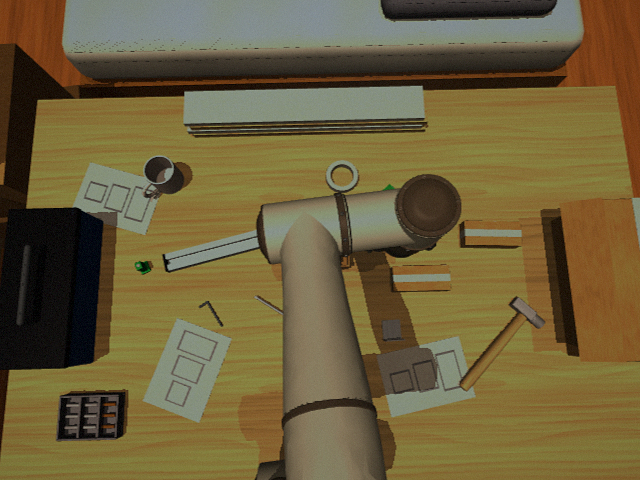

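The track is empty and the cartons haven't moved: tapes at (421,278) and (492,233). I'll check all four sliders in the last wrist picture and plan the first carton.

```bash
python3 - <<'E'
from h import *
import pickle
im=get_image('wrist');im['mtx']=np.array(im['mtx']);g=cv2.cvtColor(im['color'],6)
cv2.imwrite('pics/w14.png',im['color'])
for x in (577,545.5,512.4,480):
    u,v=proj(im,[x,-11,47]);u0,v0=int(u)-15,int(v)-15;p=g[v0:v0+30,u0:u0+30]
    if p.size<900: print(x,u,v,'out'); continue
    print(x,(u.round(),v.round()))
    for r in p[::4]: print(" ".join("%3d"%q for q in r[::2]))
T=pickle.load(open('top1.pkl','rb'));S=pickle.load(open('scene1.pkl','rb'))
def tri(u1,u2):
    p,d=ray(T,*u1);q,e=ray(S,*u2); s=np.linalg.lstsq(np.c_[d,-e],q-p,rcond=None)[0]; a=p+d*s[0];b=q+e*s[1]; return ((a+b)/2).round(1),np.linalg.norm(a-b).round(1)
print(tri((421.3,277.5),(184.4,226.9)),tri((492.4,232.5),(97.1,296.7)))
print(onz(T,421.3,277.5,36),onz(T,492.4,232.5,44))
plan(420,-140,235,-90)
E
```

```text
577 (np.float64(175.0), np.float64(71.0))
 62  67  69  69  73  78  77  75  74  80  74  78  75  77  74
120 112  85  56  52  57  47  53  59  58  59  59  49  76 120
121 113  94  55  55  55  56  56  54  55  60  64  48  38  33
119 115 105  60  58 144 225 233 231 196  97  61  52  42  28
122 122 113  64  82 208 230 229 229 228 191  80  58  38  30
119 121 110  67  56 105 196 230 234 223 128  61  57  42  37
102 122 117  85  55  60  55  56  60  62  62  66  65  43  32
 96 120 121  93  57  57  63  60  54  58  61  63  58  41  33
545.5 (np.float64(180.0), np.float64(116.0))
118 116 116 120 119 112 135 179 150 123  92  94 107 152 154
116 116 100  53  40  39  40  42  26  35  36  38  26  27  26
114 118  92  38  33  39  32  37  35  42  38  32  27  35  22
109 117 106  57  36  55 107 122 121  88  40  37  33  26  22
103 117 107  59  38 105 127 130 128 125  95  41  35  26  29
 85 113 106  66  35  54 108 127 131 112  65  35  34  32  29
 77 114 116  82  33  41  36  31  31  35  31  39  35  34  27
 70 114 116  91  46  33  31  29  33  33  29  35  31  29  24
512.4 (np.float64(185.0), np.float64(161.0))
 89  85 
[... 623 characters left out ...]
 32  30  35
 86  84  72  58  61  64  55  53  38  38  37  37  33  34  27
 90  86  77  57  69 165 230 233 213 138  68  50  38  27  36
 86  87  82  58 104 217 228 229 227 221 111  57  37  35  27
 84  88  87  63  59  78 146 190 167 102  63  58  38  35  40
 81  90  88  67  64  60  67  64  63  67  65  64  45  42  59
 79  89  83  88  82  80  72  77  79  76  77  72  78  84  77
(array([ 424.6, -219.8,   33.9]), np.float64(0.5)) (array([ 531.7, -402.9,   42.2]), np.float64(1.6))
[ 424.47260317 -219.08671013   36.        ] [ 531.3700123  -401.30992571   44.        ]
turn [-1.000e-03 -2.000e-03  1.549e+00] shift [-44.6  29.7  -4. ] rows>= 8.3 F [ 0.1  0.  -0.5] w 85.5 t 29.325 pos [ 465.2 -111.3  231.1]
```

All four sliders stand in the box. Now the cartons.

Emit:
{"api": "carry_out", "payload": {"motion": [[0, 0, 0.18, -10, 6, 0, 1], [0, 0, 0.36, -20, 12, 0, 1], [0, 0, 0.54, -30, 18, 0, 1], [0, 0, 0.72, -40, 24, 0, 1], [0, 0, 0.9, -44, 30, 0, 1]]}}

```text
clock: 29.95
position: [419.4, -139.8, 228.8]
ee_rot: [0.895, -0.447, -0.001, 0.001]
contact_force: [-0.2, -0.6, 0.1]
gripper_width: 85.2
grasp_force: 0.0
```

Emit:
{"api": "carry_out", "payload": {"motion": [[0, 0, 0.18, 0, 0, 0, 1], [0, 0, 0.36, 0, 0, 0, 1], [0, 0, 0.54, 0, 0, 0, 1], [0, 0, 0.649, 0, 0, 0, 1], [0, 0, 0.649, 0, 0, 0, 1]]}}

```text
clock: 30.58
position: [420.0, -139.7, 229.0]
ee_rot: [0.708, -0.706, -0.001, 0.002]
contact_force: [-0.1, 0.8, -0.2]
gripper_width: 85.5
grasp_force: 0.0
```

```bash
python3 - <<'E'
from h import *
plan(424.5,-219,120,-90)
im=snap('wrist','w15');hsv=cv2.cvtColor(cv2.GaussianBlur(im["color"],(3,3),0),cv2.COLOR_BGR2HSV)
w=((hsv[...,1]<60)&(hsv[...,2]>120)).astype(np.uint8);n,l,st,ce=cv2.connectedComponentsWithStats(w)
for i in range(1,n):
    if st[i][4]>800:
        r=cv2.minAreaRect(cv2.findContours((l==i).astype(np.uint8),0,2)[0][0]);b=cv2.boxPoints(r);P=np.array([onz(im,*q,36)[:2] for q in b])
        print(st[i].tolist(),onz(im,*ce[i],36).round(1),P.round(1).tolist(),P.mean(0).round(1))
E
```

```text
turn [ 0.003 -0.001  0.003] shift [ 79.1  -4.6 109.1] rows>= 2.2 F [-0.1  0.8 -0.2] w 85.5 t 30.575 pos [ 420.  -139.7  229. ]
[489, 0, 151, 134, 13199] [ 243.7 -263.1   36. ] [[296.7, -294.3], [189.0, -294.7], [169.3, -202.4], [286.1, -202.1]] [ 235.2 -248.4]
[296, 9, 25, 104, 2415] [ 426.5 -255.7   36. ] [[434.9, -288.1], [417.7, -288.1], [417.3, -217.4], [435.7, -217.4]] [ 426.4 -252.7]
[297, 150, 23, 47, 938] [ 426.9 -171.4   36. ] [[435.2, -188.9], [418.0, -189.0], [417.8, -152.6], [435.6, -152.6]] [ 426.7 -170.8]
[420, 177, 54, 49, 2307] [ 315.8 -148.6   36. ] [[337.3, -168.0], [294.9, -168.1], [290.8, -128.7], [334.5, -128.7]] [ 314.4 -148.4]
[0, 282, 56, 83, 1718] [671.4 -37.1  36. ] [[689.5, -78.3], [642.7, -78.3], [656.0, 1.0], [705.6, 0.9]] [673.4 -38.7]
```

View pics/w15.png

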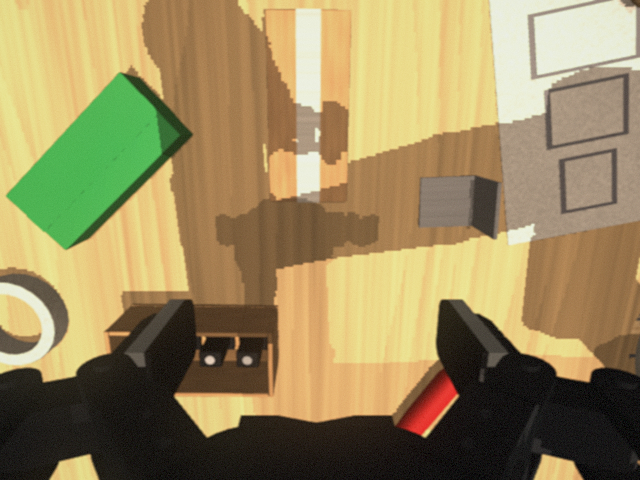

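The carton is at about (426,-220), square to the tool. Its tape runs from row 9 to 197 at column 308. Descending onto it.

Emit:
{"api": "carry_out", "payload": {"motion": [[0.003, 0, 0.003, 40, -3, 40, 1], [0.003, 0, 0.003, 80, -6, 80, 1], [0.003, 0, 0.003, 80, -6, 130, 1], [0.003, 0, 0.003, 80, -6, 170, 1], [0.003, 0, 0.003, 80, -6, 180, 1]]}}

```text
clock: 31.25
position: [424.6, -220.1, 47.8]
ee_rot: [-0.707, 0.707, 0.001, -0.002]
contact_force: [-0.5, 0.5, 1.4]
gripper_width: 85.2
grasp_force: 0.0
```

```bash
python3 -c "
from h import *
plan(426,-220,20,-90)"
```

```text
turn [ 0.004 -0.001 -0.001] shift [-0.1 -1.5 27.8] rows>= 0.4 F [-0.5  0.5  1.4] w 85.2 t 31.25 pos [ 424.6 -220.1   47.8]
```

Emit:
{"api": "carry_out", "payload": {"motion": [[0.004, 0, 0, 0, -1.5, 15, 1], [0.004, 0, 0, 0, -1.5, 27, 1], [0.004, 0, 0, 0, -1.5, 27, 1], [0.004, 0, 0, 0, -1.5, 27, -0.2], [0.004, 0, 0, 0, -1.5, 27, -0.2]]}}

```text
clock: 31.88
position: [428.3, -220.5, 24.5]
ee_rot: [-0.707, 0.708, -0.003, 0.002]
contact_force: [-1.6, 1.1, 6.0]
gripper_width: 60.4
grasp_force: 66.4
```

Emit:
{"api": "carry_out", "payload": {"motion": [[0, 0, 0, 0, 0, 0, -0.2], [0, 0, 0, 0, 0, 0, -0.2], [0, 0, 0, 0, 0, 0, -0.2], [0, 0, 0, 0, 0, -20, -0.2], [0, 0, 0, 0, 0, -50, -0.2]]}}

```text
clock: 32.5
position: [427.1, -220.2, 73.4]
ee_rot: [-0.706, 0.708, -0.002, 0.001]
contact_force: [1.1, -0.5, -2.0]
gripper_width: 60.7
grasp_force: 65.9
```

```bash
python3 -c "
from h import *
plan(527.4,-11.4,160,0)"
```

```text
turn [-0.003 -0.004 -1.573] shift [-208.9 -100.2  -86.3] rows>= 8.4 F [ 1.1 -0.5 -2. ] w 60.7 t 32.5 pos [ 427.1 -220.2   73.4]
```

Emit:
{"api": "carry_out", "payload": {"motion": [[0, 0, 0, 0, 0, -50, -0.2], [0, 0, -0.18, -40, -10, -86, -0.2], [0, 0, -0.36, -85, -30, -86, -0.2], [0, 0, -0.54, -130, -55, -86, -0.2], [0, 0, -0.72, -170, -80, -86, -0.2]]}}

```text
clock: 33.12
position: [507.9, -48.8, 160.1]
ee_rot: [0.912, -0.411, 0.004, -0.001]
contact_force: [0.7, -1.0, -1.9]
gripper_width: 60.9
grasp_force: 66.0
```

```bash
python3 -c "
from h import *
plan(527.4,-11.4,150,-0.75)"
```

```text
turn [-0.002 -0.007 -0.834] shift [-15.1 -39.3  10.2] rows>= 4.5 F [ 0.7 -1.  -1.9] w 60.9 t 33.125 pos [507.9 -48.8 160.1]
```

Emit:
{"api": "carry_out", "payload": {"motion": [[0, 0, -0.18, -5, -10, 0, -0.2], [0, 0, -0.36, -10, -20, 0, -0.2], [0, 0, -0.54, -15, -30, 0, -0.2], [0, -0.005, -0.72, -15, -39, 5, -0.2], [-0.002, -0.007, -0.834, -15, -39, 10, -0.2]]}}

```text
clock: 33.75
position: [527.4, -13.0, 149.6]
ee_rot: [1.0, -0.007, 0.0, 0.0]
contact_force: [0.4, 0.0, -1.4]
gripper_width: 60.9
grasp_force: 66.0
```

Emit:
{"api": "carry_out", "payload": {"motion": [[0, 0, 0, 0, 0, 10, -0.2], [0, 0, 0, 0, 0, 20, -0.2], [0, 0, 0, 0, 0, 20, -0.2]]}}

```text
clock: 34.12
position: [526.3, -13.8, 128.5]
ee_rot: [1.0, -0.01, -0.002, 0.001]
contact_force: [-1.1, 0.6, -2.6]
gripper_width: 61.0
grasp_force: 66.0
```

```bash
python3 -c "
from h import *
import pickle
plan(527.4,-11.4,81.5,-0.75)
im=snap('wrist','w16')
hsv=cv2.cvtColor(im['color'],40)
w=((hsv[...,1]<60)&(hsv[...,2]>100)).astype(np.uint8);n,l,st,ce=cv2.connectedComponentsWithStats(w)
for i in range(1,n):
    if st[i][4]>300:
        z=read_state()['position'][2]+11.5; print(st[i].tolist(),onz(im,st[i][0]+st[i][2]/2,st[i][1],z).round(1),onz(im,*ce[i],z).round(1))
"
```

```text
turn [ 0.001  0.003 -0.007] shift [ 1.2 -2.4 47. ] rows>= 0.8 F [-1.1  0.6 -2.6] w 61.0 t 34.125 pos [526.3 -13.8 128.5]
[0, 176, 73, 87, 4532] [582.2  66.6 140.7] [569.6  71.4 140.7]
[290, 371, 53, 52, 2118] [516.  -13.  140.7] [505.  -13.  140.7]
```

Emit:
{"api": "carry_out", "payload": {"motion": [[0.001, 0.003, -0.005, 1, -2.2, 15, -0.2], [0.001, 0.003, -0.005, 1, -2.2, 30, -0.2], [0.001, 0.003, -0.005, 1, -2.2, 40, -0.2], [0.001, 0.003, -0.005, 1, -2.2, 46, -0.2], [0.001, 0.003, -0.005, 1, -2.2, 46, -0.2]]}}

```text
clock: 34.8
position: [528.1, -11.4, 83.3]
ee_rot: [1.0, -0.007, 0.001, -0.0]
contact_force: [-0.1, -1.2, -1.1]
gripper_width: 60.8
grasp_force: 66.0
```

```bash
python3 -c "
from h import *
plan(527.4,-11.4,80.5,-0.75)"
```

```text
turn [-0.    -0.002 -0.001] shift [-0.7 -0.   2.8] rows>= 0.0 F [-0.1 -1.2 -1.1] w 60.8 t 34.8 pos [528.1 -11.4  83.3]
```

Emit:
{"api": "carry_out", "payload": {"motion": [[0, 0, 0, 0, 0, 1.5, -0.2], [0, 0, 0, 0, 0, 2.8, -0.2], [0, 0, 0, 0, 0, 2.8, -0.2], [0, 0, 0, 0, 0, 2.8, 0.6], [0, 0, 0, 0, 0, 2.8, 1]]}}

```text
clock: 35.42
position: [528.7, -11.2, 81.3]
ee_rot: [1.0, -0.007, 0.002, -0.0]
contact_force: [0.4, -0.1, 0.7]
gripper_width: 83.8
grasp_force: 0.0
```

Emit:
{"api": "carry_out", "payload": {"motion": [[0, 0, 0, 0, 0, 0, 1], [0, 0, 0, 0, 0, -10, 1], [0, 0, 0, 0, 0, -50, 1], [0, 0, 0, -40, 0, -100, 1], [0, 0, 0, -90, 0, -140, 1]]}}

```text
clock: 36.05
position: [440.3, -10.1, 221.1]
ee_rot: [1.0, -0.007, 0.002, -0.0]
contact_force: [0.4, 0.4, -0.1]
gripper_width: 85.5
grasp_force: 0.0
```

```bash
cat >> h.py <<'E'
def tapes(f,z,lo=300):
    im=snap('wrist',f); hsv=cv2.cvtColor(cv2.GaussianBlur(im['color'],(3,3),0),40)
    n,l,st,ce=cv2.connectedComponentsWithStats(((hsv[...,1]<60)&(hsv[...,2]>110)).astype(np.uint8))
    for i in range(1,n):
        if st[i][4]>lo:
            b=cv2.boxPoints(cv2.minAreaRect(cv2.findContours((l==i).astype(np.uint8),0,2)[0][0]))
            P=np.array([onz(im,*q,z)[:2] for q in b],np.float32);(c,s,a)=cv2.minAreaRect(P)
            print(st[i].tolist(),"c",np.round(c,1),"size",np.round(s,1),"a",round(a,2))
E
python3 -c "
from h import *
plan(531,-310,220,-90)
tapes('w17',92)"
```

```text
turn [-0.004 -0.003  1.557] shift [ 94.8 298.6   1.4] rows>= 8.3 F [ 0.4  0.4 -0.1] w 85.5 t 36.05 pos [440.3 -10.1 221.1]
[301, 0, 31, 119, 3433] c [546.6 -11. ] size [18.5 65. ] a 89.16
[0, 45, 125, 95, 7559] c [531.5 148. ] size [36.3 88.5] a 13.14
[86, 266, 76, 44, 306] c [403.6 123.4] size [57.1  3.1] a 56.76
[0, 346, 50, 36, 856] c [345.4 205.7] size [38.5 22.7] a 74.24
[557, 362, 67, 20, 457] c [ 331.6 -208.9] size [11.6 48.5] a 11.6
[534, 454, 49, 26, 880] c [ 248.8 -196.9] size [41.4 24. ] a 89.18
```

View pics/w17.png

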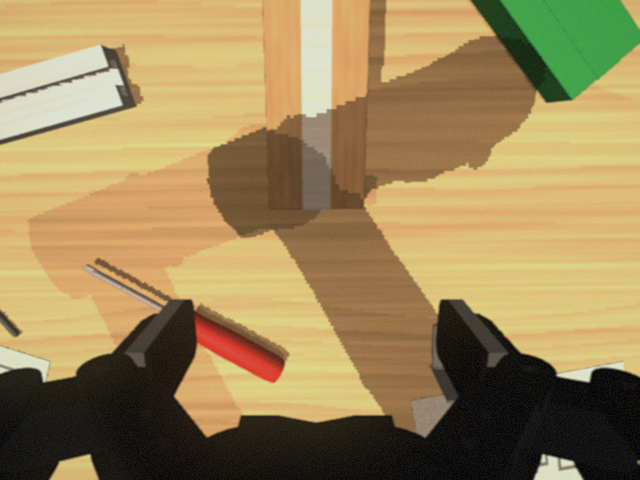

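The first carton lies flat and square on the box. Its tape is at column 316 and its near edge at row 209. I'll check that edge and go to the second carton.

Emit:
{"api": "carry_out", "payload": {"motion": [[0, 0, 0.18, 18, 60, -20, 1], [0, 0, 0.36, 36, 118, -20, 1], [0, 0, 0.54, 54, 175, -20, 1], [0, 0, 0.72, 72, 230, -20, 1], [0, 0, 0.9, 95, 285, -10, 1]]}}

```text
clock: 36.72
position: [532.1, -298.7, 230.7]
ee_rot: [0.896, -0.444, 0.003, -0.001]
contact_force: [0.6, 1.1, 0.2]
gripper_width: 85.5
grasp_force: 0.0
```

```bash
python3 -c "
from h import *
plan(531,-320,220,-93)"
```

```text
turn [-0.005 -0.003  0.703] shift [16.3 13.8 10.7] rows>= 3.8 F [0.6 1.1 0.2] w 85.5 t 36.725 pos [ 532.1 -298.7  230.7]
```

Emit:
{"api": "carry_out", "payload": {"motion": [[0, 0, 0.18, 4, 3, 0, 1], [0, 0, 0.36, 8, 7, 0, 1], [0, 0, 0.54, 12, 10, 0, 1], [-0.005, -0.003, 0.703, 16, 14, 0, 1], [-0.005, -0.003, 0.703, 16, 14, 0, 1]]}}

```text
clock: 37.35
position: [529.9, -318.0, 229.3]
ee_rot: [-0.691, 0.723, 0.001, -0.0]
contact_force: [0.8, -0.1, 0.1]
gripper_width: 85.5
grasp_force: 0.0
```

```bash
python3 -c "
from h import *
tapes('w18',44)
plan(531.5,-402,60,-93)"
```

```text
[294, 0, 26, 119, 2795] c [ 532.4 -430.2] size [79.  18.4] a 87.9
[516, 0, 60, 41, 1355] c [ 363.7 -456. ] size [37.6 23.6] a 43.89
[296, 155, 23, 42, 905] c [ 536.  -347.7] size [31.7 17.3] a 87.38
[590, 191, 50, 186, 7281] c [ 280.8 -240.6] size [ 43.4 177.4] a 7.65
[528, 345, 46, 33, 763] c [ 328.4 -174.5] size [32.1 45. ] a 87.3
turn [0.003 0.002 0.009] shift [ 84.4  -5.7 169.2] rows>= 3.0 F [ 0.   0.2 -0.1] w 85.5 t 37.4 pos [ 529.9 -317.7  229.3]
```

Emit:
{"api": "carry_out", "payload": {"motion": [[0, 0, 0, 40, -3, 40, 1], [0, 0, 0, 84, -7, 80, 1], [0, 0, 0, 84, -7, 130, 1], [0, 0, 0, 84, -7, 155, 1], [0, 0, 0, 84, -7, 165, 1]]}}

```text
clock: 38.02
position: [531.8, -401.2, 61.9]
ee_rot: [-0.691, 0.723, 0.003, -0.001]
contact_force: [-0.1, -0.5, -0.3]
gripper_width: 84.9
grasp_force: 0.0
```

```bash
python3 -c "
from h import *
plan(533.2,-401.5,24,-92.5)"
```

```text
turn [ 0.006  0.003 -0.001] shift [ 0.4 -1.6 37.9] rows>= 0.6 F [-0.1 -0.5 -0.3] w 84.9 t 38.025 pos [ 531.8 -401.2   61.9]
```

Emit:
{"api": "carry_out", "payload": {"motion": [[0.006, 0.003, 0, 0, -1.5, 20, 1], [0.006, 0.003, 0, 0, -1.5, 34, 1], [0.006, 0.003, 0, 0, -1.5, 37, 1], [0.006, 0.003, 0, 0, -1.5, 37, 1], [0.006, 0.003, 0, 0, -1.5, 37, -0.2]]}}

```text
clock: 38.65
position: [534.6, -401.9, 27.7]
ee_rot: [-0.691, 0.723, -0.002, 0.001]
contact_force: [0.3, -0.4, -0.3]
gripper_width: 70.1
grasp_force: 0.0
```

Emit:
{"api": "carry_out", "payload": {"motion": [[0, 0, 0, 0, 0, 0, -0.2], [0, 0, 0, 0, 0, 0, -0.2], [0, 0, 0, 0, 0, 0, -0.2], [0, 0, 0, 0, 0, 0, -0.2]]}}

```text
clock: 39.15
position: [534.4, -402.0, 28.0]
ee_rot: [-0.691, 0.723, -0.002, 0.001]
contact_force: [-1.1, 0.9, 5.4]
gripper_width: 60.9
grasp_force: 68.8
```

Emit:
{"api": "carry_out", "payload": {"motion": [[0, 0, 0, 0, 0, -20, -0.2], [0, 0, 0, 0, 0, -60, -0.2], [0, 0, 0, 0, 0, -115, -0.2], [0, 0, -0.15, 0, 0, -165, -0.2], [0, 0, -0.33, -40, 0, -185, -0.2]]}}

```text
clock: 39.78
position: [536.1, -363.1, 214.3]
ee_rot: [0.801, -0.599, 0.004, -0.001]
contact_force: [1.1, 0.5, -2.4]
gripper_width: 61.2
grasp_force: 68.1
```

```bash
python3 -c "
from h import *
plan(527.8,-11.4,210,-0.75)"
```

```text
turn [-0.002 -0.009 -1.271] shift [-339.8  -91.3    2.9] rows>= 6.8 F [ 1.1  0.5 -2.4] w 61.2 t 39.775 pos [ 536.1 -363.1  214.3]
```

Emit:
{"api": "carry_out", "payload": {"motion": [[0, 0, -0.18, -48, -13, 0, -0.2], [0, 0, -0.36, -100, -27, 0, -0.2], [0, 0, -0.54, -155, -42, 0, -0.2], [0, 0, -0.72, -210, -56, 0, -0.2], [0, -0.005, -0.9, -265, -71, 0, -0.2]]}}

```text
clock: 40.4
position: [528.2, -85.2, 210.3]
ee_rot: [0.982, -0.19, -0.001, -0.001]
contact_force: [0.8, -0.2, -2.5]
gripper_width: 61.1
grasp_force: 68.0
```

```bash
python3 -c "
from h import *
plan(527.8,-11.4,170,-0.75)"
```

```text
turn [-0.002  0.002 -0.368] shift [-27.8 -68.2  40.5] rows>= 2.0 F [ 0.8 -0.2 -2.5] w 61.1 t 40.4 pos [528.2 -85.2 210.3]
```

Emit:
{"api": "carry_out", "payload": {"motion": [[0, 0, -0.15, -12, -28, 0, -0.2], [0, 0, -0.3, -24, -58, 5, -0.2], [0, 0, -0.368, -28, -68, 25, -0.2], [0, 0, -0.368, -28, -68, 40, -0.2], [0, 0, -0.368, -28, -68, 40, -0.2]]}}

```text
clock: 41.02
position: [527.7, -14.1, 169.5]
ee_rot: [1.0, -0.01, -0.002, -0.001]
contact_force: [-0.2, 0.0, -2.0]
gripper_width: 61.3
grasp_force: 68.0
```

```bash
python3 -c "
from h import *
plan(527.8,-11.4,120.5,-0.75)"
```

```text
turn [-0.001  0.005 -0.007] shift [ 0.3 -2.6 49. ] rows>= 0.8 F [-0.2  0.  -2. ] w 61.3 t 41.025 pos [527.7 -14.1 169.5]
```

Emit:
{"api": "carry_out", "payload": {"motion": [[0, 0.004, -0.006, 0.5, -2.5, 15, -0.2], [0, 0.004, -0.006, 0.5, -2.5, 30, -0.2], [0, 0.004, -0.006, 0.5, -2.5, 40, -0.2], [0, 0.004, -0.006, 0.5, -2.5, 46, -0.2], [0, 0.004, -0.006, 0.5, -2.5, 47, -0.2]]}}

```text
clock: 41.65
position: [529.4, -11.1, 124.1]
ee_rot: [1.0, -0.007, 0.002, -0.001]
contact_force: [0.2, 0.4, -2.0]
gripper_width: 61.1
grasp_force: 68.1
```

```bash
python3 -c "
from h import *
plan(527.8,-11.4,120,-0.75)"
```

```text
turn [-0.002 -0.003  0.   ] shift [-1.6  0.4  4.1] rows>= 0.1 F [ 0.2  0.4 -2. ] w 61.1 t 41.65 pos [529.4 -11.1 124.1]
```

Emit:
{"api": "carry_out", "payload": {"motion": [[0, 0, 0, -1, 0, 2, -0.2], [0, 0, 0, -1, 0, 3.5, -0.2], [0, 0, 0, -1, 0, 4, -0.2], [0, 0, 0, -1, 0, 4, -0.2]]}}

```text
clock: 42.15
position: [528.5, -10.9, 120.5]
ee_rot: [1.0, -0.006, 0.002, -0.001]
contact_force: [0.3, 0.7, -3.0]
gripper_width: 60.8
grasp_force: 68.1
```

Emit:
{"api": "carry_out", "payload": {"motion": [[0, 0, 0, 0, 0, 0, 0.6], [0, 0, 0, 0, 0, 0, 1], [0, 0, 0, 0, 0, 0, 1], [0, 0, 0, 0, 0, -10, 1], [0, 0, 0, 0, 0, -50, 1]]}}

```text
clock: 42.78
position: [526.9, -11.3, 169.5]
ee_rot: [1.0, -0.007, -0.001, -0.0]
contact_force: [1.6, -0.6, 0.2]
gripper_width: 85.4
grasp_force: 0.0
```

Emit:
{"api": "carry_out", "payload": {"motion": [[0, 0, 0, -20, 0, -40, 1], [0, 0, 0, -70, 0, -60, 1], [0, 0, 0, -120, 0, -60, 1], [0, 0, 0, -120, 0, -60, 1], [0, 0, 0, -120, 0, -60, 1]]}}

```text
clock: 43.4
position: [408.7, -9.4, 231.0]
ee_rot: [1.0, -0.006, 0.003, -0.001]
contact_force: [-0.1, -0.2, 0.6]
gripper_width: 85.8
grasp_force: 0.0
```

```bash
python3 -c "
from h import *
plan(527.4,-11.4,120,-0.75)
tapes('w19',136)
im=snap('scene','scene2')"
```

```text
turn [-0.003 -0.006  0.001] shift [118.    0.8 111.7] rows>= 2.6 F [-0.1 -0.2  0.6] w 85.8 t 43.4 pos [408.7  -9.4 231. ]
[299, 0, 36, 134, 4321] c [506.1 -10.1] size [18.9 64.2] a 89.27
[0, 2, 111, 55, 2700] c [526.9 124.4] size [10.9 61.9] a 13.61
[0, 26, 127, 73, 4863] c [511.  123.4] size [18.3 74.9] a 13.69
[87, 229, 99, 57, 387] c [404.6  96.3] size [63.2  2.7] a 56.94
[434, 289, 46, 39, 682] c [370.4 -93.3] size [23.7 30.2] a 3.05
[0, 311, 51, 62, 2418] c [350.4 173.5] size [31.4 48.2] a 79.57
[517, 329, 107, 53, 3225] c [ 333.5 -169.8] size [33.7 68.5] a 11.94
```

View pics/scene2.png

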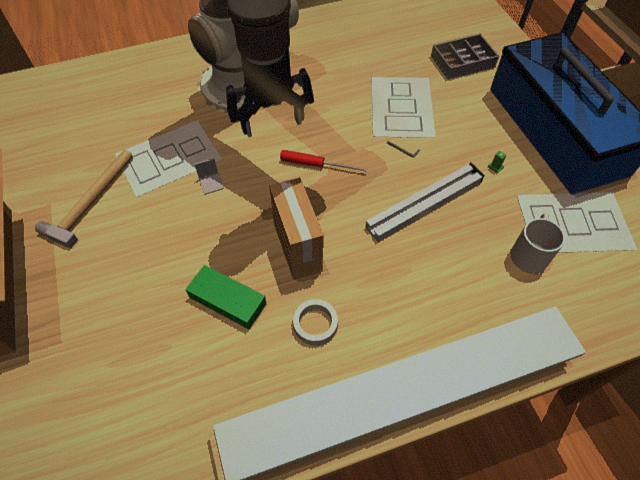

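The scene view shows one straight column at (297,230), with the track empty and the bystanders untouched. One numeric check of the top carton's centre before handing in.

```bash
python3 - <<'E'
from h import *
S=get_image('scene');S['mtx']=np.array(S['mtx']);hsv=cv2.cvtColor(S['color'],40)
m=np.zeros((480,640),np.uint8);m[170:290,265:330]=((hsv[...,1]<75)&(hsv[...,2]>85))[170:290,265:330]
n,l,st,ce=cv2.connectedComponentsWithStats(m);k=1+np.argmax(st[1:,4]);ys,xs=np.where(l==k)
for z in (136,): 
    P=np.array([onz(S,u,v,z)[:2] for u,v in zip(xs,ys)],np.float32);print(st[k],cv2.minAreaRect(P))
for p in [(457.4,-10.5),(597.4,-12.3)]: print(proj(S,[*p,136]))
# rim/edge lines of the column: expected corners at base and top of the near (+x) end
for z in (0,56,92,136): print(z,[proj(S,[597,y,z]).round(0).tolist() for y in (-43,20)])
E
```

```text
[281 182  31  60 598] ((529.7487182617188, -11.358270645141602), (18.047874450683594, 139.59890747070312), 89.31277465820312)
[284.14889982 180.07524897]
[306.48946239 238.78493426]
0 [[294.0, 280.0], [324.0, 271.0]]
56 [[292.0, 266.0], [324.0, 256.0]]
92 [[291.0, 256.0], [324.0, 247.0]]
136 [[290.0, 244.0], [324.0, 234.0]]
```

```bash
python3 -c "
from bench import *
print(job_done())"
```

```text
the job is handed in; nothing more can be done
None
```

I put all four sliders upright in the fittings box and stacked both cartons squarely on top. The top carton's centre measured about 2 mm from the box's, the tape roll and hex key were left alone, and the job is handed in; no verdict came back.

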